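# Set the boom tube of a bench stand to its marked depth

## Robot

A 6-joint arm with a two-finger parallel gripper is mounted at the origin on a cart in front of the work surface, level with it; the furniture and walls round the work are solid. World frame = base frame: x ahead of the robot, y to its left, z up, the work surface at z = 0. Lengths are in m, angles in rad, forces in N, time in s.
With the tool pointing down it reaches from about 0.225 to 0.875 m from the base axis. Payload 3.4 kg.
Tool frame: the origin (TCP) lies at the very end of the fingers, on their centre line; the grasp point (between the pads) lies 19 mm behind it; z points along the fingers, x is the direction in which the jaws open and shut, and the axes are right-handed (so a half turn about z gives the same grasp; the last joint's range is limited). The gripper opens to 85 mm and grips with 20 to 120 N. Pads are 22 mm wide; open, the fingers measure 114 mm over their backs; the gripper's body (76 mm by 85 mm) begins 54 mm behind the grasp point. The pads swing forward as they close: fully open they stand 13 mm farther back than shut.
Start: joints at [-1.409, 0.276, 1.505, -0, 1.361, -0.121], TCP at [0.16, -0.552, 0.231] pointing down, gripper open.
Joint ranges: [-2.89, 2.89], [-0.75, 2.08], [0.22, 2.7], [-1.18, 4.32], [0.11, 2.71], [-2.7, 2.7]. Speed limits (rad/s): [2.57, 2.57, 3.14, 3.14, 3.14, 3.14].

## Interface

Orientations are given as a unit quaternion [w, x, y, z].
In Python, from rig import manip gives the robot as it stands. The module is installed in compiled form; this text tells all that it offers.
- The arm moves only by the tool move_arm, never from a script. Its argument "motion" is a list that holds one entry, the list of rows, each a list of 5 numbers: the opening, from 0 (shut) to 1 (fully open), then the shift along the tool's x, y, z scaled (see below), then the turn about the tool's z scaled (see below). A call has 1 to 5 rows; each row shifts and turns the commanded pose from where the row before left it, along the tool's axes as they then stand; what a row does not reach is not made up. The controller multiplies each number of a shift by 0.1 m and each number of a turn by pi rad. A row lasts 1/8 s, in which the tool goes at most 62.5 mm and 10.7 degrees, less where a joint would pass 70% of its speed; a pose out of reach is approached as far as the arm can. A call with a number of a shift or a turn outside -1 to 1 is refused whole. A call with a gripper value outside its range is refused whole. The fingers move at their own pace and stop on an object; "grip_force" is the grip in N (left out, the last holds). Time passes only in rows, so rows that do not move let the fingers close. It gives the time, the measured TCP pose, the force and the opening at its end, in the units of the state.
- manip.get_state(): the state, without advancing time (a new reading comes with each control period).
- manip.get_image(name): name is "scene" or "top"; returns the picture (384x512x3 uint8, red, green, blue); there is no depth.
- manip.calibration(name): a dict with "mtx" (3x3 intrinsics, pixels), "k1" (the pictures are not rectified: a ray, as slopes to the right and down, at radius r is drawn at 1 + k1 r^2 times it, then the intrinsics apply), "R" (3x3) and "t" (3): a world point X has camera coordinates R X + t. Camera axes: x right, y down, z forward; pixel columns grow to the right and rows downward; lengths in m; the calibration is good to about 2 mm. A picture is of the moment at which its call begins. calibration takes no time and is no camera call.
- manip.sign_off(): hands the job in, once; it reports no verdict.
The state is a dict: "clock": time; "qpos": joint angles; "qd": joint speeds; "effort": joint torques, N m; "position": TCP position; "ee_rot": TCP orientation; "contact_force": force on the tool from outside, world axes, zero at the start; "moment": the same for the moment, N m; "width": finger opening in m.
Only numpy, scipy, OpenCV 4.12 (cv2) and the standard library are available. Lean on these libraries where they do the work, as an engineer would, in place of code of your own. Each camera call takes 0.05 s, during which the arm holds its last target. There are 200 camera calls.

## Task

Draw the steel boom tube out of its grey holster, lay it down in the V-rest and let go, then take it again near its black plugged end and slide its open end into the clamp sleeve of the boom stand until the black ring mark on the tube is level with the sleeve's mouth. Leave the tube there, and do not disturb the flux tin, the tape roll or the black brick.

Things in the scene. Friction and masses are not known exactly. Their poses are not given: they have to be found in the camera images.
- tube: Boom tube: plain steel, 24 mm outside diameter, 180 mm long, about 140 g. Origin on its axis at mid-length; own x axis along the tube to the open end (x = +90 mm, rim rounded 1.5 mm); the other end (x = -90 mm) has a domed black plug, no wider. Any roll about its axis. It starts in the holster, about 70 mm of the open end sticking out, axis level, 45 mm above the table.
- tube_mark (a point): Centre (on the tube's axis) of the 4 mm wide flat black ring mark round the tube, 80 mm from the open end, 10 mm from mid-length (at x = +10 mm in the tube's frame). Axes as the tube's.
- holster: Fixed grey plastic storage holster: a horizontal pipe 40 mm outside, 32 mm inside diameter, 130 mm long, open at both ends, on a foot plate 130 x 80 x 10 mm. Origin on the table below the mouth; its x axis points from the mouth into the pipe, so the tube is drawn out along -x.
- holster_mouth (a point): Centre of the holster's mouth on the pipe's axis, 49 mm above the table. x axis into the pipe. The tube lies on the pipe's bottom, its axis 4 mm below this axis.
- rest: Fixed aluminium V-rest: foot plate 100 x 70 x 8 mm and two uprights 10 mm thick with 90 degree V notches open to the top, 28 mm either side of the rest's centre along the notches (free for fingers beyond 35 mm from it). Notch tops 49 mm above the table. Origin on the table, 80 mm from the plate's centre; x axis along the notches (roughly across the table); the rest's centre lies at y = +80 mm.
- rest_center (a point): Axis of a 24 mm tube lying in both notches, midway between the two uprights, 45 mm above the table. x axis along the notches. A tube laid with its middle here sticks out 90 mm either way.
- stand: Fixed boom stand: dark steel foot plate 130 x 100 x 12 mm with a horizontal aluminium clamp sleeve 37 mm outside (41 mm at the mouth), 100 mm long, open at both ends, thumb screw on its side (not used). Bore 26.4 mm, flared over the first 5 mm to 30.4 mm. No stop in the bore: the tube would go right through. Origin on the mat (2 mm thick) below the sleeve's mouth.
- sleeve_mouth (a point): Centre of the sleeve's mouth (front face), on the bore's axis, 50 mm above the mat it stands on, 52 mm above the table. x axis points into the bore; the tube is pushed along +x.
- flux_tin: Bystander: round tin 50 mm across, 18 mm high, orange lid, loose. Leave alone.
- tape: Bystander: flat tape roll 61 mm across, 12 mm high, loose. Leave alone.
- battery_brick: Bystander: black brick-shaped power pack 42 x 74 x 30 mm, loose. Leave alone.
- shoe (a joint): Sprung rubber friction shoe in the bottom of the bore, 45 mm behind the mouth: how far it is pressed down (m); 0 while the bore is empty, when it stands 3.5 mm up into the bore; about 1 mm (up to 2.5) once the tube rides on it. From there on the tube takes a few newtons to push, and stays where it is left.

How it is judged:
By the outcome, as a careful person would: the job done as asked, in the order asked, and still so for the second after the job is handed in, with the robot touching nothing.
It also fails if it takes over 72 s, if anything falls off the work surface, if the arm or the gripper's body presses on something with over 40 N, if the wrist force passes 120 N, or if a joint passes its speed limit or range.

## Working session

There is one attempt and no reset: what is moved stays moved. The work goes in short steps, Python scripts to look and compute and a tool call to move; the robot and the scene stay as the last step left them, time stands still between calls to the robot, and variables do not carry over. Pictures are saved under pics/ and viewed, about 8 in all and at most 12, crops included, and the job is handed in when it is done.

Besides the shell and the picture viewer there is one more tool, called by a JSON object that holds its "name" and its "arguments". move_arm: Moves the arm, as the interface text tells. Its arguments: {"type":"object","properties":{"motion":{"type":"array"},"grip_force":{"type":"number"}},"required":["motion"]}

```bash
mkdir -p pics; cat > h.py <<'E'
import numpy as np, cv2
from rig import manip
def snap(n,f):
    im=manip.get_image(n); cv2.imwrite('pics/'+f+'.png',im[:,:,::-1]); return im
def ray(n,uv):
    c=manip.calibration(n); M=np.array(c['mtx']); R=np.array(c['R']); t=np.array(c['t'])
    d=np.array([(uv[0]-M[0,2])/M[0,0],(uv[1]-M[1,2])/M[1,1]]); s=d.copy()
    for _ in range(20): s=d/(1+c['k1']*(s@s))
    v=R.T@np.array([s[0],s[1],1]); return -R.T@t, v/np.linalg.norm(v)
def plane(n,uv,z):
    o,v=ray(n,uv); return o+v*(z-o[2])/v[2]
def tri(a,b):
    o1,v1=ray('top',a); o2,v2=ray('scene',b)
    A=np.stack([v1,-v2],1); s=np.linalg.lstsq(A,o2-o1,rcond=None)[0]
    p,q=o1+v1*s[0],o2+v2*s[1]; return (p+q)/2,np.linalg.norm(p-q)
def proj(n,X):
    c=manip.calibration(n); p=np.array(c['R'])@np.array(X)+np.array(c['t']); s=p[:2]/p[2]; s=s*(1+c['k1']*(s@s)); M=np.array(c['mtx']); return M[0,0]*s[0]+M[0,2],M[1,1]*s[1]+M[1,2]
E
python3 - <<'E'
from h import *
np.set_printoptions(precision=4,suppress=True)
for n in('top','scene'):
    snap(n,n+'0'); print(n,manip.calibration(n)); print(ray(n,(256,192)))
print(manip.get_state())
E
```

```text
top {'mtx': array([[403.7226,   0.    , 256.0934],
       [  0.    , 403.7226, 192.9378],
       [  0.    ,   0.    ,   1.    ]]), 'k1': 0.028072511253206426, 'R': array([[ 0.0231, -0.9997,  0.0099],
       [-0.9836, -0.0245, -0.1784],
       [ 0.1786, -0.0056, -0.9839]]), 't': array([-0.1133,  0.5061,  1.4194])}
(array([ 0.2469, -0.0929,  1.488 ]), array([ 0.1809, -0.0053, -0.9835]))
scene {'mtx': array([[438.9186,   0.    , 254.586 ],
       [  0.    , 438.9186, 194.9115],
       [  0.    ,   0.    ,   1.    ]]), 'k1': -0.1046835997878231, 'R': array([[-0.7643, -0.6448,  0.0104],
       [-0.4616,  0.5357, -0.7071],
       [ 0.4504, -0.5452, -0.707 ]]), 't': array([0.3282, 0.3415, 1.2613])}
(array([-0.1596,  0.7163,  1.1299]), array([ 0.451 , -0.5508, -0.7023]))
{'clock': 0.1, 'qpos': array([-1.409 ,  0.2766,  1.506 , -0.    ,  1.3607, -0.121 ]), 'qd': array([ 0.0005, -0.0022, -0.0035,  0.0016, -0.0002, -0.0004]), 'effort': array([  0.0015, -41.7699, -24.6406,  -0.    ,   0.0058,  -0.    ]), 'position': array([ 0.1604, -0.5517,  0.2305]), 'ee_rot': array([-0.0006,  0.7997, -0.6004, -0.0006]), 'contact_force': array([-0.9112,  0.4016,  0.3417]), 'moment': array([-0.0084,  0.0045, -0.0288]), 'width': 0.08542245011634322}
```

View pics/top0.png

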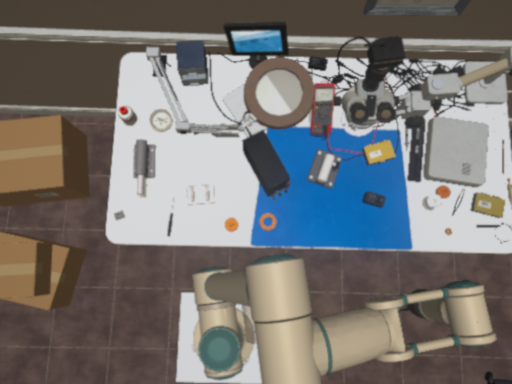

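View pics/scene0.png

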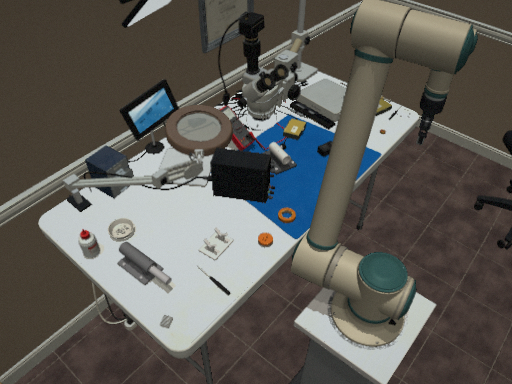

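The top view shows the holster with tube at about (141,165), the rest at (200,194), the stand at (325,168), the tin at (231,225), the tape at (268,222) and the brick at (374,200). A tall black instrument box stands at (266,165). Next I'll look at enlarged crops.

```bash
python3 - <<'E'
import cv2,numpy as np
t=cv2.imread('pics/top0.png'); s=cv2.imread('pics/scene0.png')
def c(im,x,y,w,h,k): return cv2.resize(im[y:y+h,x:x+w],None,fx=k,fy=k,interpolation=cv2.INTER_CUBIC)
a=np.hstack([c(t,120,130,100,75,4),c(t,290,135,100,75,4)])
b=np.hstack([c(s,100,220,140,75,400/140)[:214],c(s,250,125,140,75,400/140)[:214]])
cv2.imwrite('pics/c1.png',np.vstack([a,b]))
E
```

```text
(no output)
```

View pics/c1.png

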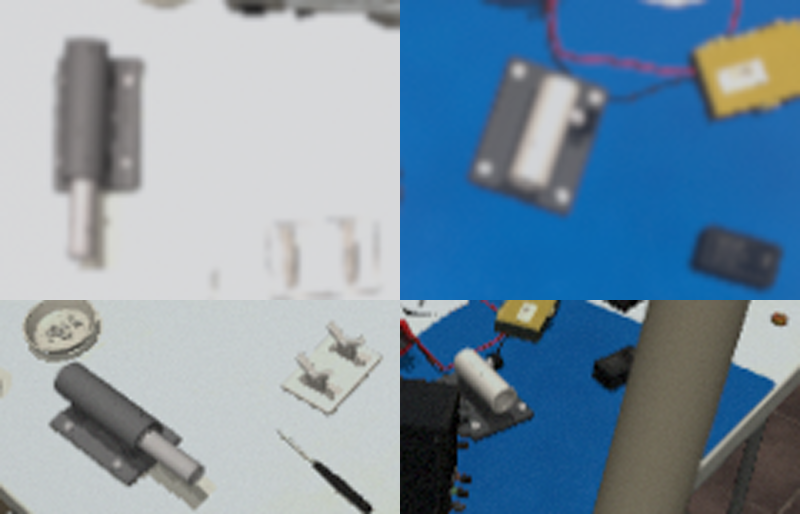

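Crops: holster mouth at about top (141,176), tube end at about top (139.5,195). The rest's uprights are near top (192,194) and (207,193). The sleeve mouth faces the robot, at about top (323,181) and scene (287,158). Now I'll measure these more precisely.

```bash
python3 - <<'E'
import cv2,numpy as np
t=cv2.imread('pics/top0.png'); s=cv2.imread('pics/scene0.png')
g=cv2.cvtColor(t,6); gs=cv2.cvtColor(s,6); np.set_printoptions(linewidth=250)
print('tube');print(g[174:199,132:152])
print('sleeve R');print(t[150:186,312:340,2])
print('rest');print(g[183:205,184:216])
print('scene tube');print(gs[262:292,144:180])
print('scene sleeve R');print(s[138:166,264:296,2])
E
```

```text
tube
[[206 168 132 108  96 104 127 142 144 132 115  98  81  69  69  83 106 118 124 132]
 [206 169 135 113 102 114 151 177 183 167 143 113  85  69  71  83 105 118 123 131]
 [207 171 138 122 116 131 170 199 205 189 160 125  94  78  77  85 102 114 119 126]
 [210 183 152 137 132 144 178 204 209 193 163 128 105  98 100 111 122 129 136 141]
 [213 203 189 180 174 170 185 205 209 192 161 129 120 126 140 161 174 177 181 183]
 [215 214 212 210 204 189 191 206 209 191 160 131 130 147 173 197 208 209 209 211]
 [216 215 216 215 210 194 193 207 209 190 158 130 133 154 188 210 214 215 216 216]
 [215 215 216 216 211 195 194 206 207 188 158 130 133 155 191 211 215 215 216 216]
 [216 215 216 216 211 195 194 206 207 186 156 129 133 155 190 211 215 215 216 216]
 [216 216 215 215 211 196 195 206 206 186 154 129 133 154 187 209 215 215 216 216]
 [216 215 216 215 211 194 193 206 205 184 154 129 133 148 174 201 213 215 216 216]
 [216 216 215 215 211 193 193 206 204 181 152 128 132 146 166 196 212 215 216 216]
 [216 215 215 215 211 193 195 207 202 175 146 125 133 149 176 202 213 215 216 216]
 [216 216 216 21
[... 7256 characters left out ...]
118 115 116 122 102  80  72  70  25  13  13]
 [ 37  33  34  35  36  14  14  58  56  67  65  43  30  29  32  31  45  77 110  99 110 119 122 125 117  93  76 104 144 141  33  20]
 [ 33  25  29  33  31   6   9  49  51  49  66  65  44  30  30  33  36  50  95  96 110 119 141 117  95  74  74 102 166 163  55  25]
 [ 29  27  37  36  32   4  38  57  60  55  66  73  48  37  31  34  23  32  65  90 105 113 117  83  66  68  63  73 117 112  66  58]
 [ 23  32  37  34  20   3  30  66  73  66  70  69  62  49  39  32  32  37  39  63  71  73  52  47  50  65  63  66  59  73  71  68]
 [ 32  33  39  39  10  17  11  51  54  50  57  70  74  65  46  30  31  37  38  31  36  32  39  38  36  53  67  69  69  67  57  49]]
```

```bash
python3 - <<'E'
from h import *
np.set_printoptions(precision=4,suppress=True)
t=cv2.imread('pics/top0.png');s=cv2.imread('pics/scene0.png')
# top sleeve: bright & unsaturated blob
def big(m,roi):
    x,y,w,h=roi; k=np.zeros_like(m); k[y:y+h,x:x+w]=m[y:y+h,x:x+w]
    cs,_=cv2.findContours(k,0,1); return max(cs,key=cv2.contourArea)
c=big((t[:,:,2]>95).astype(np.uint8),(312,148,26,36)); r=cv2.minAreaRect(c); print('top sleeve',r,cv2.boxPoints(r).tolist())
c=big((cv2.cvtColor(t,6)<125).astype(np.uint8),(128,135,30,46)); print('holster', cv2.boxPoints(cv2.minAreaRect(c)).tolist())
d=cv2.absdiff(cv2.cvtColor(s,6),201)
c=big((s[:,:,2]>80).astype(np.uint8),(267,140,25,26)); r=cv2.minAreaRect(c); print('scene sleeve',r)
g=cv2.cvtColor(s,6)
for y in range(258,292,2): print(y,g[y,146:176].tolist())
for a,b in [((322.3,181),(286.7,159)),((139.3,193.5),(167.7,282.5)),((141.4,176.5),(148.5,267))]: print(tri(a,b))
for uv in [(139,194),(139.7,184),(140,178)]: print('tube z45',plane('top',uv,.045))
E
```

```text
top sleeve ((324.4315185546875, 167.33279418945312), (23.476238250732422, 30.756128311157227), 16.389541625976562) [[308.8312072753906, 178.7738800048828], [317.5095520019531, 149.2675018310547], [340.0318298339844, 155.89170837402344], [331.3534851074219, 185.39808654785156]]
holster [[141.0, 141.0], [151.0, 141.0], [151.0, 178.0], [141.0, 178.0]]
scene sleeve ((281.13616943359375, 150.22140502929688), (26.217742919921875, 16.095415115356445), 43.15238952636719)
258 [94, 87, 85, 74, 158, 196, 203, 202, 201, 204, 202, 201, 204, 203, 200, 203, 201, 204, 203, 201, 203, 204, 200, 203, 202, 202, 204, 201, 200, 203]
260 [105, 100, 97, 72, 85, 77, 99, 161, 198, 203, 201, 204, 203, 201, 202, 203, 204, 203, 202, 204, 203, 202, 202, 204, 202, 205, 203, 202, 200, 203]
262 [105, 108, 106, 101, 101, 96, 86, 74, 71, 111, 191, 199, 203, 203, 202, 202, 202, 203, 204, 201, 200, 203, 203, 200, 205, 204, 201, 202, 201, 203]
264 [108, 107, 105, 108, 95, 76, 47, 54, 52, 43, 56, 107, 143, 195, 199, 205, 201, 202, 202, 203, 204, 205, 203, 202, 202, 202, 200, 203, 203, 203]
266 [99, 103, 100, 76, 80, 117, 
[... 1530 characters left out ...]
 144, 140, 139, 142, 143, 141, 130, 117, 116, 116, 116, 130, 176, 194, 194, 194, 198]
288 [200, 200, 201, 203, 202, 202, 200, 201, 201, 201, 203, 199, 199, 205, 202, 174, 143, 138, 141, 143, 142, 142, 128, 118, 117, 116, 137, 201, 204, 203]
290 [200, 201, 200, 202, 201, 200, 202, 202, 201, 202, 201, 201, 199, 201, 202, 200, 202, 200, 173, 139, 140, 141, 138, 138, 136, 168, 201, 201, 202, 201]
(array([ 0.5577, -0.3405,  0.0533]), np.float64(0.0007458323337435421))
(array([0.4959, 0.3214, 0.0386]), np.float64(0.0035162776996892444))
(array([0.5651, 0.3217, 0.0488]), np.float64(0.015948928325008667))
tube z45 [0.4944 0.3216 0.045 ]
tube z45 [0.5313 0.3218 0.045 ]
tube z45 [0.5535 0.3224 0.045 ]
```

Measured: the sleeve mouth is at (0.558,-0.340), and two views put its height at 0.053 against the 0.052 given. The tube tip is at (0.494,0.322), height about 0.04, with the axis along world x. Next I'll square the tool (x to world -y) and move towards the holster.

{"name": "move_arm", "arguments": {"motion": [[[1,0,0,0,0.045],[1,0,0,0,0.0455],[1,-0.54,-0.23,0,0],[1,-0.54,-0.23,0,0],[1,-0.54,-0.23,0,0]]], "grip_force": 80}}

```text
clock: 0.72
position: [0.2301, -0.3885, 0.2308]
ee_rot: [0.0, -0.706, 0.708, 0.0]
contact_force: [0.9, -0.8, 0.5]
width: 0.0856
```

```bash
python3 - <<'E'
import cv2,numpy as np
t=cv2.imread('pics/top0.png'); s=cv2.imread('pics/scene0.png')
def c(im,x,y,w,h,k): return cv2.convertScaleAbs(cv2.resize(im[y:y+h,x:x+w],None,fx=k,fy=k,interpolation=cv2.INTER_NEAREST),alpha=1)
g=c(t,180,178,40,30,10); g=np.clip((g.astype(float)-140)*3.3,0,255).astype(np.uint8)
a=np.hstack([g,c(t,305,145,40,30+10,10)[:300]*1])
b=np.hstack([c(s,190,222,50,38,8)[:300],c(s,262,136,50,38,8)[:300]])
cv2.imwrite('pics/c2.png',np.vstack([a,b]))
R=t[:,:,2].astype(float)
for y in range(152,186): print(y,R[y,313:336].astype(int).tolist())
E
```

```text
152 [19, 23, 39, 69, 112, 160, 188, 177, 138, 106, 98, 96, 92, 87, 83, 77, 67, 62, 57, 47, 33, 29, 27]
153 [19, 27, 48, 77, 111, 150, 177, 166, 130, 106, 101, 100, 104, 113, 121, 123, 116, 104, 91, 72, 56, 46, 36]
154 [22, 33, 59, 83, 103, 124, 141, 135, 113, 102, 101, 104, 119, 145, 166, 174, 170, 158, 143, 121, 101, 83, 63]
155 [23, 41, 66, 87, 100, 105, 108, 107, 102, 100, 101, 110, 135, 169, 192, 202, 200, 194, 186, 170, 146, 115, 90]
156 [29, 53, 78, 93, 99, 100, 100, 100, 100, 99, 101, 117, 150, 182, 202, 209, 210, 208, 206, 199, 177, 141, 107]
157 [34, 62, 86, 98, 100, 100, 100, 100, 99, 95, 97, 123, 163, 192, 206, 210, 211, 210, 210, 206, 190, 153, 112]
158 [42, 67, 89, 98, 100, 100, 100, 100, 99, 93, 99, 134, 174, 198, 208, 210, 210, 210, 210, 205, 187, 147, 110]
159 [52, 78, 93, 99, 100, 99, 100, 99, 98, 93, 110, 149, 184, 203, 209, 210, 210, 210, 209, 200, 176, 134, 106]
160 [62, 86, 98, 100, 99, 100, 100, 99, 94, 94, 122, 165, 193, 207, 210, 210, 210, 210, 207, 195, 162, 120, 102]
161 [68, 90, 100, 100, 100, 100, 100, 99, 93, 100, 136, 176, 200, 209, 210, 210, 210, 209, 2
[... 2022 characters left out ...]
6, 197, 199, 195, 174, 136, 104, 99, 100, 101, 101, 97, 83, 55]
180 [96, 91, 82, 79, 93, 114, 132, 140, 145, 157, 168, 174, 177, 157, 121, 100, 100, 101, 102, 100, 95, 77, 44]
181 [81, 77, 71, 69, 76, 90, 106, 116, 126, 131, 132, 136, 142, 131, 109, 102, 110, 115, 110, 102, 90, 67, 36]
182 [58, 59, 61, 63, 65, 69, 77, 87, 98, 102, 102, 104, 109, 106, 102, 113, 138, 154, 139, 110, 84, 54, 26]
183 [34, 38, 43, 49, 55, 59, 62, 66, 72, 73, 75, 85, 94, 95, 98, 118, 156, 182, 167, 123, 83, 47, 20]
184 [17, 21, 24, 32, 38, 45, 50, 55, 60, 62, 66, 79, 93, 95, 98, 112, 151, 181, 169, 122, 75, 36, 14]
185 [17, 14, 17, 17, 20, 27, 32, 40, 46, 51, 59, 74, 87, 92, 96, 103, 127, 150, 141, 102, 58, 26, 13]
```

View pics/c2.png

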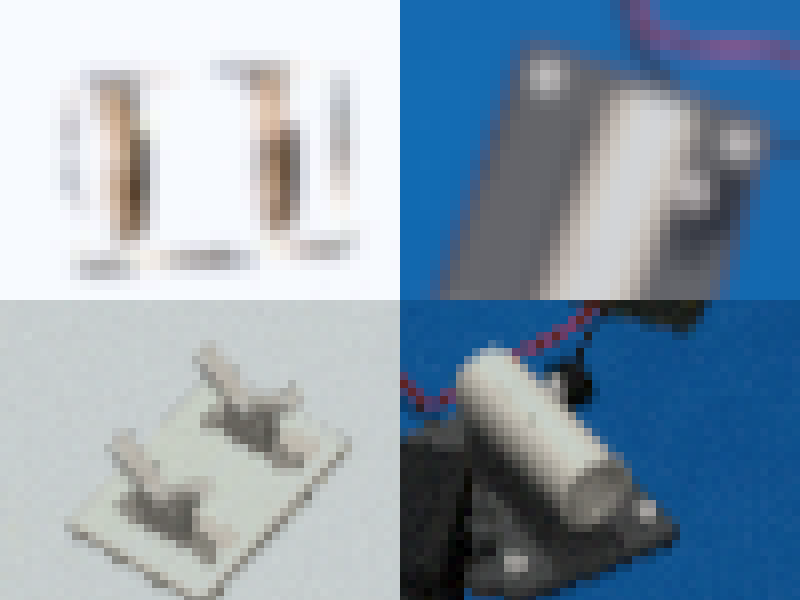

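The contrast crop shows the rest's plate corners in the scene image at about (198.5,250), (216.3,259) and (233.5,239.5). In the top image the sleeve edges lean about 0.35 col/row. I'll convert these while moving on.

```bash
python3 - <<'E'
from h import *
np.set_printoptions(precision=4,suppress=True)
a,b=plane('top',(324.2,172),.052),plane('top',(328.5,160),.052); print('sleeve dir',b-a,np.degrees(np.arctan2(*(b-a)[[1,0]])),a)
m=plane('top',(321.6,179.5),.052);print('mouth top',m, plane('scene',(286.8,159),.052))
# scene side edges of the sleeve
for p,q in [((278,144.3),(287,153.5))]:
    u,v=plane('scene',p,.06),plane('scene',q,.06); print('scene edge dir',np.degrees(np.arctan2(*(u-v)[[1,0]])))
L,B,R=[plane('scene',u,.006) for u in((198.5,250.1),(216.3,259.3),(233.5,239.5))]
print(L,B,R,np.linalg.norm(L-B),np.linalg.norm(R-B),'centre',(L+R)/2,'ang BR',np.degrees(np.arctan2(*(R-B)[[1,0]])),np.degrees(np.arctan2(*(L-B)[[1,0]])))
# uprights: top view ends of the two uprights (tops z=.049)
for uv in [(191,185.5),(193.3,202),(205.5,184),(208.3,200.5)]: print('upr top z.049',plane('top',uv,.049),plane('top',uv,.008))
# triangulate arm tips: top far tips vs scene
tin=plane('top',(231,225),.018);print('tin',tin,'tape',plane('top',(268,222),.012))
# black box top height: top-view corners vs scene
for x in [(244,137),(287,190)]: print('box',plane('top',x,.1),plane('top',x,.0))
print(tri((276,193),(246,198)),tri((288,187),(268,198)))
E
```

```text
sleeve dir [ 0.0456 -0.0161  0.    ] -19.414288507775233 [ 0.5915 -0.348   0.052 ]
mouth top [ 0.5632 -0.3384  0.052 ] [ 0.5587 -0.3418  0.052 ]
scene edge dir -19.81801970103116
[0.5311 0.1598 0.006 ] [0.4623 0.1489 0.006 ] [0.4751 0.0535 0.006 ] 0.06960335497540598 0.09624810991499079 centre [0.5031 0.1067 0.006 ] ang BR -82.36814634483738 9.013662352741838
upr top z.049 [0.5296 0.1355 0.049 ] [0.5377 0.142  0.008 ]
upr top z.049 [0.4693 0.1241 0.049 ] [0.4757 0.1303 0.008 ]
upr top z.049 [0.5365 0.0833 0.049 ] [0.5448 0.0883 0.008 ]
upr top z.049 [0.4761 0.0705 0.049 ] [0.4827 0.0751 0.008 ]
tin [ 0.3927 -0.0126  0.018 ] tape [ 0.4076 -0.1475  0.012 ]
box [ 0.7013 -0.0528  0.1   ] [ 0.734 -0.05   0.   ]
box [ 0.512  -0.2088  0.1   ] [ 0.5311 -0.2171  0.    ]
(array([ 0.5542, -0.1566, -0.0221]), np.float64(0.07481043467203773)) (array([ 0.5548, -0.2273, -0.0676]), np.float64(0.0029331167957625357))
```

{"name": "move_arm", "arguments": {"motion": [[[1,-0.54,-0.23,0,0],[1,-0.54,-0.23,0,0],[1,-0.54,-0.23,0,0],[1,-0.54,-0.23,0,0],[1,-0.54,-0.23,0,0]]]}}

```text
clock: 1.35
position: [0.3454, -0.1187, 0.2313]
ee_rot: [0.0, -0.706, 0.708, -0.0]
contact_force: [0.9, -1.1, -0.1]
width: 0.0855
```

The two sources agree on the sleeve yaw (-19.4° and -19.8°). The rest centre is at (0.503,0.105), with its notches at yaw of about -80°. Moving on to the tube.

{"name": "move_arm", "arguments": {"motion": [[[1,-0.55,-0.233,0,0],[1,-0.55,-0.233,0,0],[1,-0.55,-0.233,0,0],[1,-0.55,-0.233,0,0],[1,-0.55,-0.233,0,0]]]}}

```text
clock: 1.98
position: [0.4623, 0.1563, 0.2311]
ee_rot: [-0.0, -0.707, 0.707, -0.0]
contact_force: [1.5, -1.3, -0.3]
width: 0.0857
```

{"name": "move_arm", "arguments": {"motion": [[[1,-0.55,-0.233,0,0],[1,-0.55,-0.233,0,0],[1,-0.55,-0.233,0,0],[1,0,0,0.5,0],[1,0,0,0.3,0]]]}}

```text
clock: 2.6
position: [0.531, 0.3197, 0.1482]
ee_rot: [0.002, 0.707, -0.707, -0.001]
contact_force: [-0.3, -0.1, -0.5]
width: 0.0851
```

```bash
python3 - <<'E'
from h import *
np.set_printoptions(precision=4,suppress=True)
print(tri((205.5,184.5),(215.8,228.5)))
s=manip.get_state();print(s['position'],s['qpos'],s['ee_rot'])
snap('scene','s1');snap('top','t1')
a=cv2.imread('pics/s1.png')[190:310,100:250];b=cv2.imread('pics/t1.png')[120:220,100:225]
cv2.imwrite('pics/c3.png',np.hstack([cv2.resize(a,(375,300),interpolation=2),cv2.resize(b,(375,300),interpolation=2)]))
E
```

```text
(array([0.5317, 0.0814, 0.0448]), np.float64(0.008607821808857287))
[0.531  0.3197 0.1482] [ 0.4298  0.3984  1.5313 -0.0002  1.2158  2.0007] [ 0.0019  0.7071 -0.7071 -0.0006]
```

View pics/c3.png

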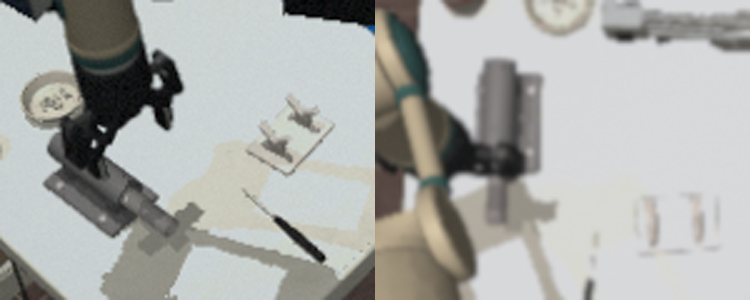

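The view shows the gripper straddling the tube line just ahead of the mouth. Lowering.

{"name": "move_arm", "arguments": {"motion": [[[1,0,0,0.5,0],[1,0,0,0.4,0],[1,0,0,0.2,0],[1,0,0,0.1,0],[1,0,0,0,0]]]}}

```text
clock: 3.32
position: [0.5327, 0.3193, 0.0318]
ee_rot: [0.0, -0.706, 0.708, -0.0]
contact_force: [-0.4, 0.5, 0.1]
width: 0.0854
```

{"name": "move_arm", "arguments": {"motion": [[[1,-0.025,0,0.06,0],[0,0,0,0,0],[0,0,0,0,0],[0,0,0,0,0],[0,0,0,0,0]]]}}

```text
clock: 3.95
position: [0.5323, 0.3218, 0.0256]
ee_rot: [0.0, -0.707, 0.708, -0.0]
contact_force: [-1.2, 0.1, 1.0]
width: 0.0216
```

{"name": "move_arm", "arguments": {"motion": [[[0,0,0,0,0],[0,0,0,0,0],[0,0,0,0,0]]]}}

```text
clock: 4.32
position: [0.5323, 0.3217, 0.0255]
ee_rot: [0.0, -0.707, 0.708, -0.0]
contact_force: [-1.3, 0.5, 3.2]
width: 0.0216
```

{"name": "move_arm", "arguments": {"motion": [[[0,0,0,-0.02,0],[0,0,0.2,0,0],[0,0,0.3,0,0],[0,0,0.3,0,0],[0,0,0,0,0]]]}}

```text
clock: 4.95
position: [0.4489, 0.3211, 0.0266]
ee_rot: [-0.002, -0.707, 0.707, 0.001]
contact_force: [0.0, -0.3, -1.7]
width: 0.0216
```

{"name": "move_arm", "arguments": {"motion": [[[0,0,0.3,0,0],[0,0,0.3,0,0],[0,0,0,0,0],[0,0,0,-0.4,0],[0,0,0,-0.4,0]]]}}

```text
clock: 5.58
position: [0.3938, 0.3222, 0.108]
ee_rot: [0.0, -0.706, 0.708, -0.0]
contact_force: [-0.1, 0.4, -2.2]
width: 0.0216
```

```bash
python3 - <<'E'
from h import *
s=manip.get_state();print(s['position'],s['contact_force'],s['width'])
snap('scene','s2');snap('top','t2')
a=cv2.imread('pics/s2.png')[190:350,100:300];b=cv2.imread('pics/t2.png')[120:280,90:290]
cv2.imwrite('pics/c4.png',np.hstack([cv2.resize(a,(400,320),interpolation=2),cv2.resize(b,(400,320),interpolation=2)]))
E
```

```text
[0.39383878 0.32223569 0.10797077] [-0.11769492  0.38486351 -2.18692815] 0.021648650031819962
```

View pics/c4.png

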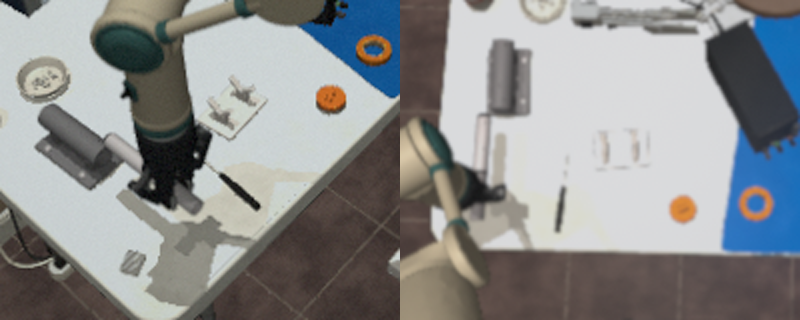

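The tube is drawn clear of the holster and held level. Next I'll raise it, turn it 100°, then carry it to the rest.

{"name": "move_arm", "arguments": {"motion": [[[0,0,0,-0.2,-0.0556],[0,0,0,-0.2,-0.0556],[0,0,0,0,-0.0556],[0,0,0,0,-0.0556],[0,0,0,0,-0.0556]]], "grip_force": 90}}

```text
clock: 6.3
position: [0.3931, 0.3218, 0.1462]
ee_rot: [0.0, 0.94, -0.34, 0.0]
contact_force: [-0.2, 0.5, -2.0]
width: 0.0213
```

{"name": "move_arm", "arguments": {"motion": [[[0,0,0,0,-0.0556],[0,0,0,0,-0.0556],[0,0,0,0,-0.0556],[0,0,0,0,-0.0556],[0,0,0,0,-0.0556]]]}}

```text
clock: 6.92
position: [0.3931, 0.3218, 0.1461]
ee_rot: [0.0, 0.996, 0.09, -0.0]
contact_force: [-0.2, -0.4, -2.4]
width: 0.022
```

{"name": "move_arm", "arguments": {"motion": [[[0,0.14,0.55,0,0],[0,0.14,0.55,0,0],[0,0.14,0.55,0,0],[0,0.14,0.55,0,0],[0,0.14,0.55,0,0]]]}}

```text
clock: 7.55
position: [0.5104, 0.0609, 0.1464]
ee_rot: [0.0, 0.996, 0.087, 0.0]
contact_force: [0.1, 0.1, -1.4]
width: 0.0219
```

{"name": "move_arm", "arguments": {"motion": [[[0,0,0,0,0],[0,0,0,0,0]]]}}

```text
clock: 7.8
position: [0.5088, 0.0629, 0.1463]
ee_rot: [-0.0, 0.996, 0.086, -0.001]
contact_force: [1.0, 0.2, -1.7]
width: 0.0218
```

```bash
python3 - <<'E'
from h import *
np.set_printoptions(precision=4,suppress=True)
s=manip.get_state();print(s['position'],s['ee_rot'],s['contact_force'],s['width'],s['qpos'])
snap('scene','s3');snap('top','t3')
a=cv2.imread('pics/s3.png')[190:290,150:275];b=cv2.imread('pics/t3.png')[140:240,150:275]
cv2.imwrite('pics/c5.png',np.hstack([cv2.resize(a,(400,320),interpolation=2),cv2.resize(b,(400,320),interpolation=2)]))
E
```

```text
[0.5088 0.0629 0.1463] [-0.0002  0.9963  0.0863 -0.0008] [ 1.0388  0.1906 -1.7264] 0.02184163429358064 [-0.013   0.2485  1.769   0.0003  1.1257 -0.1861]
```

View pics/c5.png

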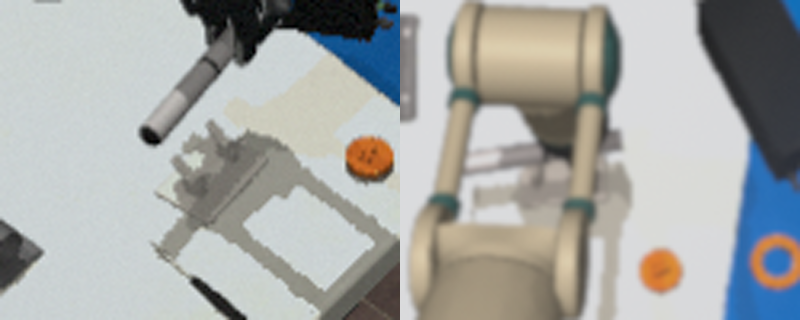

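```bash
python3 - <<'E'
from h import *
d=np.array([-.1719,.985,0]);g=np.array([.5088,.0629,.1653])
for x in(-142,-42,38): print(x,proj('scene',g-d*x/1000),proj('top',g-d*x/1000))
im=cv2.imread('pics/s3.png');gr=cv2.cvtColor(im,6)
ys,xs=np.where(gr[225:240,190:206]<60);print('plug',xs.mean()+190,ys.mean()+225,xs.min()+190,ys.max()+225)
print(gr[202:218:2,205:228])
t=cv2.imread('pics/t3.png');print(cv2.cvtColor(t,6)[180:198,168:180])
E
```

```text
-142 (np.float64(194.78322904921103), np.float64(233.26119432143227)) (np.float64(164.75787809780434), np.float64(191.4735871342728))
-42 (np.float64(214.29868112848655), np.float64(211.26863440491448)) (np.float64(194.75348811266127), np.float64(187.12690523437678))
38 (np.float64(228.7028456930488), np.float64(195.05382578465458)) (np.float64(218.59216522418245), np.float64(183.66913503227397))
plug 196.52631578947367 232.26315789473685 194 234
[[208 210 209 208 210 211 210 212 207 121  57  63  56  84  86  97  97  99
   52  41  24  20  23]
 [210 209 210 208 208 209 210 208 210 183 109 101 112 118 117 113 101  98
   60  76  57  19  14]
 [207 210 209 208 208 209 208 208 180 132 113 117 119 118 119 111 107  96
   71  77  67  27  16]
 [212 209 209 208 209 209 185 132  68  58  82 103 117 114 109  99  86 115
  103  81  64  20  16]
 [209 209 210 210 207 171 125 118 123 121 104  57  49  97  92  95 179 207
  185 149 110 145 177]
 [210 208 209 179 135 117 122 118 120 118 112 103  70  37 140 202 209 212
  208 209 209 210 210]
 [209 188 137 115 116 120 122 120 112 108  98  83 100 182 208 208 2
[... 346 characters left out ...]
169 205 218 219 219 219 219 219 218]
 [159 143 140 177 210 217 216 216 216 216 214 208]
 [156 139 140 177 207 207 200 199 201 201 201 194]
 [154 137 138 169 193 192 186 187 192 194 198 198]
 [150 135 143 173 192 197 198 201 205 208 211 211]
 [146 134 155 189 207 212 213 214 215 215 215 214]
 [143 134 167 202 214 215 215 213 212 210 207 201]
 [140 134 167 197 205 202 200 197 192 188 184 177]
 [136 129 153 176 179 176 172 169 166 162 160 158]
 [132 125 140 154 156 157 157 161 162 162 167 177]
 [131 135 151 161 170 179 187 191 193 194 198 207]
 [135 160 185 196 202 209 214 215 215 216 216 218]
 [139 177 209 215 216 216 216 218 219 219 218 217]
 [141 183 214 218 216 209 208 214 216 216 215 209]]
```

Tube is level: the plug end is within 1 px of prediction. Fine positioning, then lowering.

{"name": "move_arm", "arguments": {"motion": [[[0,0.016,0.115,0.3,0],[0,0,0,0.4,0],[0,0,0,0.2,0],[0,0,0,0.1,0],[0,0,0,0,0]]]}}

```text
clock: 8.52
position: [0.5121, 0.053, 0.0471]
ee_rot: [-0.0, 0.996, 0.088, -0.0]
contact_force: [0.1, -0.3, -1.4]
width: 0.0216
```

{"name": "move_arm", "arguments": {"motion": [[[0,0,0,0.07,0],[0,0,0,0.05,0],[0,0,0,0,0]]]}}

```text
clock: 8.9
position: [0.5122, 0.0522, 0.0352]
ee_rot: [0.0, 0.996, 0.087, -0.0]
contact_force: [0.4, -1.2, -1.6]
width: 0.0214
```

{"name": "move_arm", "arguments": {"motion": [[[0,0,0,0.03,0],[0,0,0,0,0]]]}}

```text
clock: 9.15
position: [0.5123, 0.0522, 0.0322]
ee_rot: [0.0, 0.996, 0.087, -0.0]
contact_force: [0.9, 0.7, -2.1]
width: 0.0219
```

{"name": "move_arm", "arguments": {"motion": [[[0,0,0,0.03,0],[0,0,0,0,0]]]}}

```text
clock: 9.4
position: [0.5131, 0.0522, 0.0295]
ee_rot: [-0.0, 0.996, 0.087, 0.001]
contact_force: [1.3, -0.1, 0.1]
width: 0.0218
```

{"name": "move_arm", "arguments": {"motion": [[[0,0,0,0.02,0],[0,0,0,0,0]]]}}

```text
clock: 9.65
position: [0.5134, 0.0522, 0.0277]
ee_rot: [0.0, 0.996, 0.087, 0.001]
contact_force: [1.8, -0.9, 3.9]
width: 0.022
```

Contact as expected near the seated height. One more millimetre, then release.

{"name": "move_arm", "arguments": {"motion": [[[0,0.005,0,0.012,0],[0,0,0,0,0],[0.3,0,0,0,0],[0.6,0,0,0,0],[1,0,0,0,0]]]}}

```text
clock: 10.28
position: [0.5121, 0.0523, 0.0256]
ee_rot: [0.0, 0.996, 0.087, -0.001]
contact_force: [-0.2, 0.4, -0.2]
width: 0.0609
```

{"name": "move_arm", "arguments": {"motion": [[[1,0,0,0,0],[1,0,0,0,0],[1,0,0,-0.3,0],[1,0,0,-0.5,0],[1,0,0,-0.3,0]]]}}

```text
clock: 10.9
position: [0.5138, 0.0523, 0.1383]
ee_rot: [0.0, 0.996, 0.087, 0.001]
contact_force: [0.6, 0.1, -1.3]
width: 0.0854
```

```bash
python3 - <<'E'
from h import *
np.set_printoptions(precision=4,suppress=True)
s=manip.get_state();print(s['position'],s['ee_rot'],s['contact_force'],s['width'])
snap('scene','s4');snap('top','t4')
a=cv2.imread('pics/s4.png')[190:290,150:275];b=cv2.imread('pics/t4.png')[140:240,150:275]
cv2.imwrite('pics/c6.png',np.hstack([cv2.resize(a,(400,320),interpolation=2),cv2.resize(b,(400,320),interpolation=2)]))
E
```

```text
[0.5138 0.0523 0.1383] [0.0002 0.9962 0.0871 0.0014] [ 0.6294  0.1302 -1.3343] 0.08536987290026235
```

View pics/c6.png

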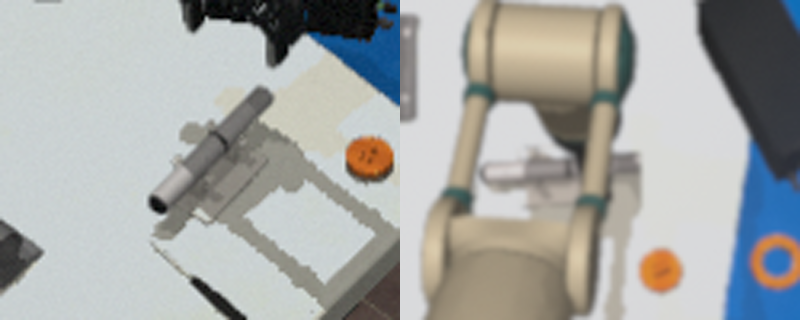

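The tube lies in both notches. In the scene image the plug end is at about (198,253), the mark at (218,234) and the open end at (233,219). Measuring its pose for the regrasp.

```bash
python3 - <<'E'
from h import *
np.set_printoptions(precision=4,suppress=True)
g=cv2.cvtColor(cv2.imread('pics/s4.png'),6)
ys,xs=np.where(g[244:260,192:206]<60);print('plug',xs.mean()+192,ys.mean()+244,xs.min()+192,ys.max()+244)
print(g[226:242,208:230])
for uv in [(198,253.8),(217.8,233.8),(233,219.3)]: print(plane('scene',uv,.045))
P=plane('scene',(198,253.8),.045);O=plane('scene',(233,219.3),.045);d=O-P;print(np.linalg.norm(d),np.degrees(np.arctan2(d[1],d[0])))
# two-view height of the plug end: top crop (482,170)
print(tri((150+82/3.2,140+170/3.2),(197,254.5)))
E
```

```text
plug 198.88235294117646 253.76470588235293 197 256
[[208 209 207 209 206 207 208 208 210 207 210 209 176 128 111 116 116 115
  114 112 102  94]
 [208 210 208 206 207 209 207 177 173 203 206 176 130 111 116 118 119 115
  110 104  95 116]
 [177 169 171 173 202 209 179 143 137 181 174 131 112 118 118 117 116 113
  105  95 101 124]
 [151 146 148 148 166 173 152 145 135 136 123 113 121 121 117 115 112 108
   93 100 130 123]
 [147 148 147 146 147 146 146 123 121 107 111 117 117 117 116 114 104 100
   92 113 129 124]
 [146 145 144 144 145 146 147  92  75  69  98 117 118 119 114 106  97  89
  108 120 122 121]
 [148 146 149 148 144 146 128  98  95  85  61  88 116 115 108  97  91 126
  107 116 120 120]
 [148 148 148 146 146 130 112 111 119 113  79  47  82 104 100  86 105 115
  131 124 122 122]
 [155 147 146 147 132 112 114 117 118 117 112  60  42  88  86  91 113 142
  141 121 122 119]
 [194 191 192 154 115 112 116 122 121 119 111  92  56  74  87 102 107 124
  119 115 122 121]
 [208 206 177 129 112 117 119 118 118 113 105  97  56  68  98  99 100 105
  109 117 114 118]
 [208 177 129 113 119 120 122 120 113 106  93  84  65  87 106  97 103 115
  115 117 129 132]
 [176 130 113 120 122 123 118 116 106  98  82  81  88  96 102  92  97 112
  116 116 137 139]
 [130 112 117 120 120 122 109 107 100  85  88 101  99  91  95  89 100 113
  115 115 126 125]
 [113 120 122 122 120 118 104  98  85  87 106 114 111 108  96  93 109 115
  114 117 115 117]
 [117 122 118 120 115 108  98  89  89 104 115 115 114 113 111 107 128 131
  133 119 116 132]]
[0.498  0.1903 0.045 ]
[0.5071 0.0919 0.045 ]
[0.512  0.0137 0.045 ]
0.17714185147935074 -85.48262929903944
(array([0.502 , 0.1913, 0.039 ]), np.float64(0.00010947795560411839))
```

{"name": "move_arm", "arguments": {"motion": [[[1,0.01,-0.56,0,0],[1,0.01,-0.56,0,0.011],[1,0,0,0.3,0],[1,0,0,0.4,0],[1,0,0,0,0]]], "grip_force": 110}}

```text
clock: 11.62
position: [0.4919, 0.1625, 0.0628]
ee_rot: [0.001, 0.998, 0.07, -0.004]
contact_force: [-0.5, -0.0, 1.1]
width: 0.0854
```

{"name": "move_arm", "arguments": {"motion": [[[1,0.04,0,0.2,0],[1,0,0,0.16,0],[1,0,0,0,0],[0,0,0,0,0],[0,0,0,0,0]]]}}

```text
clock: 12.25
position: [0.5002, 0.1636, 0.0311]
ee_rot: [-0.0, 0.998, 0.07, 0.001]
contact_force: [0.5, 0.1, -0.3]
width: 0.0516
```

{"name": "move_arm", "arguments": {"motion": [[[0,0,0,0,0],[0,0,0,0,0],[0,0,0,0,0]]]}}

```text
clock: 12.62
position: [0.4987, 0.1635, 0.0306]
ee_rot: [0.0, 0.998, 0.07, -0.0]
contact_force: [-2.6, 0.5, 5.9]
width: 0.0207
```

The grip is about 4.5 mm high, so I'll reopen, lower and regrip.

{"name": "move_arm", "arguments": {"motion": [[[0.6,0,0,0,0],[0.6,-0.015,0,0.045,0],[0.6,0,0,0,0],[0,0,0,0,0],[0,0,0,0,0]]]}}

```text
clock: 13.25
position: [0.4984, 0.1635, 0.0257]
ee_rot: [-0.0, 0.998, 0.07, 0.0]
contact_force: [0.6, 0.8, 0.9]
width: 0.0214
```

{"name": "move_arm", "arguments": {"motion": [[[0,0,0,0,0],[0,0,0,0,0],[0,0,0,0,0]]]}}

```text
clock: 13.62
position: [0.4984, 0.1635, 0.0258]
ee_rot: [-0.0, 0.998, 0.07, 0.001]
contact_force: [0.8, 1.8, 1.5]
width: 0.0217
```

{"name": "move_arm", "arguments": {"motion": [[[0,0,0,-0.2,0],[0,0,0,-0.5,0],[0,0,0,-0.5,0],[0,0,0,-0.5,0],[0,0,0,-0.4,0]]]}}

```text
clock: 14.25
position: [0.4973, 0.163, 0.237]
ee_rot: [0.0, 0.998, 0.07, -0.0]
contact_force: [0.3, -0.3, -1.9]
width: 0.0212
```

{"name": "move_arm", "arguments": {"motion": [[[0,-0.212,0.53,0,0],[0,-0.212,0.53,0,0],[0,-0.212,0.53,0,0],[0,-0.212,0.53,0,0],[0,-0.212,0.53,0,0]]]}}

```text
clock: 14.88
position: [0.4282, -0.1152, 0.2349]
ee_rot: [-0.0, 0.998, 0.07, -0.001]
contact_force: [0.6, -0.9, -2.1]
width: 0.0212
```

{"name": "move_arm", "arguments": {"motion": [[[0,-0.212,0.53,0,0],[0,-0.212,0.53,0,0],[0,-0.212,0.53,0,0],[0,0,0,0,-0.05],[0,0,0,0,-0.05]]]}}

```text
clock: 15.5
position: [0.3875, -0.2805, 0.2344]
ee_rot: [-0.001, 0.974, 0.227, -0.001]
contact_force: [0.2, 0.6, -1.9]
width: 0.0211
```

{"name": "move_arm", "arguments": {"motion": [[[0,0,0,0,-0.057],[0,0,0,0,-0.057],[0,0,0,0,-0.057],[0,0,0,0,-0.057],[0,0,0,0,-0.02]]]}}

```text
clock: 16.12
position: [0.3879, -0.2796, 0.2346]
ee_rot: [-0.001, 0.815, 0.579, -0.001]
contact_force: [-0.2, 0.5, -1.3]
width: 0.021
```

{"name": "move_arm", "arguments": {"motion": [[[0,0,0,0.4,0],[0,0,0,0,0]]]}}

```text
clock: 16.38
position: [0.3863, -0.2779, 0.1926]
ee_rot: [-0.005, 0.816, 0.578, -0.001]
contact_force: [0.2, 0.3, -1.4]
width: 0.0208
```

```bash
python3 - <<'E'
from h import *
np.set_printoptions(precision=4,suppress=True)
s=manip.get_state();print(s['position'],s['ee_rot'],s['contact_force'],s['width'],s['qpos'])
snap('scene','s5');snap('top','t5')
a=cv2.imread('pics/s5.png')[100:260,220:420];b=cv2.imread('pics/t5.png')[130:250,250:400]
cv2.imwrite('pics/c7.png',np.hstack([cv2.resize(a,(400,320),interpolation=2),cv2.resize(b,(400,320),interpolation=2)]))
E
```

```text
[ 0.3863 -0.2779  0.1926] [-0.0046  0.8158  0.5783 -0.0012] [ 0.2327  0.3218 -1.3573] 0.020815348131607857 [-0.7695  0.1588  1.763  -0.0007  1.2293 -2.0026]
```

View pics/c7.png

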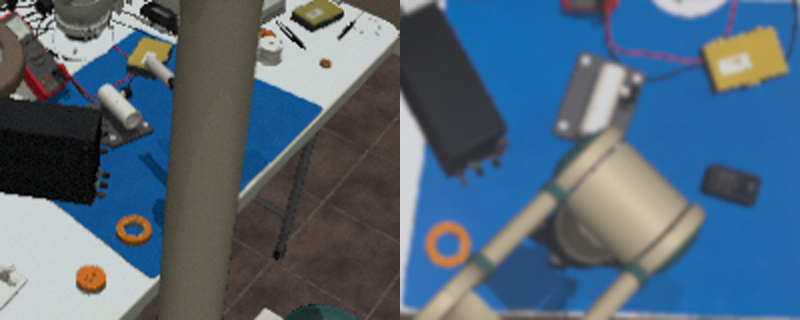

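The scene view shows the tube's open end just left of the arm's column, at about (294,130). The arm hides the rest. I'll lower to sleeve height with a 30 mm gap and compare there.

{"name": "move_arm", "arguments": {"motion": [[[0,0,0,0.4,0],[0,0,0,0.4,0],[0,0,0,0.4,0],[0,0,0,0.3,0],[0,0,0,0,0]]]}}

```text
clock: 17.1
position: [0.3885, -0.2798, 0.045]
ee_rot: [-0.002, 0.816, 0.578, -0.0]
contact_force: [0.4, -0.2, -2.1]
width: 0.0212
```

```bash
python3 - <<'E'
from h import *
np.set_printoptions(precision=4,suppress=True)
s=manip.get_state();p=s['position'];q=s['ee_rot'];print(p,q,s['contact_force'])
yaw=2*np.arctan2(q[2],q[1])-np.pi/2;yaw=(yaw+np.pi/2)%np.pi-np.pi/2;u=np.array([np.cos(yaw),np.sin(yaw),0]);print('tube yaw',np.degrees(yaw))
g=p+[0,0,.019]
for x in (152,142,100,72): print(x,(g+u*x/1000),proj('scene',g+u*x/1000),proj('top',g+u*x/1000))
snap('scene','s6');snap('top','t6')
a=cv2.imread('pics/s6.png')[135:195,260:335];b=cv2.imread('pics/t6.png')[140:200,290:365]
cv2.imwrite('pics/c8.png',np.hstack([cv2.resize(a,(400,320),interpolation=0),cv2.resize(b,(400,320),interpolation=0)]))
E
```

```text
[ 0.3885 -0.2798  0.045 ] [-0.0015  0.8158  0.5783 -0.0004] [ 0.3905 -0.1527 -2.1219]
tube yaw -19.339414158703537
152 [ 0.532  -0.3301  0.064 ] (np.float64(290.80819881567226), np.float64(161.12735967706098)) (np.float64(319.931905895328), np.float64(187.23481872431762))
142 [ 0.5225 -0.3268  0.064 ] (np.float64(292.3078560796332), np.float64(162.65064301467459)) (np.float64(319.0233172198258), np.float64(189.78877978696727))
100 [ 0.4829 -0.3129  0.064 ] (np.float64(298.7273648051374), np.float64(169.17526708409403)) (np.float64(315.18595737235637), np.float64(200.58009514695792))
72 [ 0.4565 -0.3037  0.064 ] (np.float64(303.118169668408), np.float64(173.64169116900976)) (np.float64(312.6082651830844), np.float64(207.83341258638305))
```

View pics/c8.png

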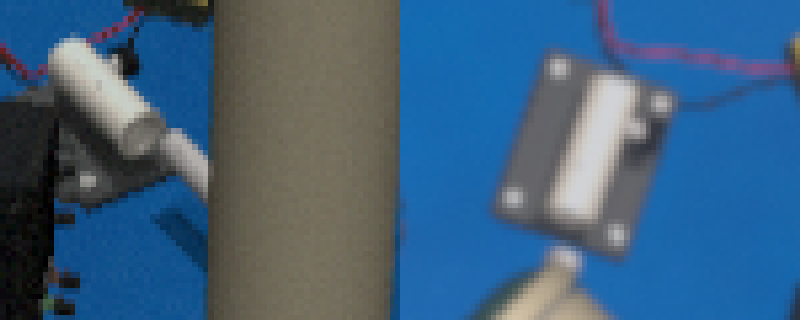

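Both views show the open end just in front of the sleeve mouth, at about top (321,187) and scene (292,160). Now to measure the alignment numerically.

```bash
python3 - <<'E'
from h import *
np.set_printoptions(precision=4,suppress=True,linewidth=220)
t=cv2.imread('pics/t6.png')[:,:,2];s=cv2.imread('pics/s6.png')[:,:,2]
print('top 181-192, 312-330');print(t[176:193,312:331])
print('scene 150-174, 280-300');print(s[150:176,280:301])
E
```

```text
top 181-192, 312-330
[[153 118 102 100  96 111 150 184 203 208 208 208 208 206 197 173 135 103  99]
 [155 118 102  98  98 121 161 189 203 207 208 208 207 204 192 161 120 100 100]
 [130 108 100  96  99 122 154 179 192 199 204 205 205 201 184 150 110  99 100]
 [106 102  98  91  92 111 135 154 166 173 185 195 198 194 173 136 105 100 101]
 [ 95  97  91  82  81  94 115 132 139 146 156 167 173 175 156 120 101 100 101]
 [ 78  82  78  72  71  77  91 106 117 126 131 132 136 142 131 109 103 111 116]
 [ 55  60  62  63  64  67  71  78  88  98 103 102 104 110 107 102 112 137 153]
 [ 35  40  44  48  53  58  62  64  69  73  75  77  86  95  98  99 117 155 182]
 [ 28  30  31  33  38  44  51  56  60  64  64  69  82  93  96  98 113 150 181]
 [ 28  27  28  29  32  42  59  73  78  71  62  64  76  89  94  97 104 127 149]
 [ 28  28  27  28  37  65  99 124 131 118  93  70  64  70  79  86  93 102 111]
 [ 28  29  28  31  50  89 129 156 170 168 145 106  62  47  54  65  72  81  86]
 [ 30  29  28  35  61 102 137 158 177 187 173 130  71  35  35  41  47  56  63]
 [ 30  32  32  42  70 107 135 148 160 176 169 131  7
[... 1850 characters left out ...]
71]
 [ 63  48  47  46  44  42  50  44  45  30  22  22  17  31  71 105 130 148 165  80  73]
 [ 69  46  44  45  44  42  43  27  22  13  22  13  17  14  31  68 104 131 151  68  71]
 [ 68  53  45  41  26  25  19  17  16  14  22  15  24  16  19  33  74 107 132  67  72]
 [ 52  46  23  18  13  12  12  14  14  17  14  23  14  14  13  19  39  77 110  62  75]
 [ 21  24  16  10  14  14  14  14  14  14  19  19  15  18  11  13  20  40  80  63  70]
 [ 16  10  17  15  18  14  17  14  20  14  17  14  15  11  11  14  12  19  46  63  75]
 [ 15  16  18  16  14  16  18  14  22  21  10   8   8  11  11  11  11  17  12  64  74]
 [ 13  13  13  16  14  14  23  19  10  17   9   6   5   4  13  11  14  11  14  60  72]]
```

Sleeve and tube edges have the same slope in the scene view. Both views put the tube 2.5–3 mm to the -y side once its height is corrected for. I'll shift +2.5 mm along tool x and lower 12 mm, then recheck.

{"name": "move_arm", "arguments": {"motion": [[[0,0.025,0,0.06,0],[0,0,0,0.06,0],[0,0,0,0,0],[0,0,0,0,0]]]}}

```text
clock: 17.7
position: [0.39, -0.2779, 0.0337]
ee_rot: [0.0, 0.816, 0.578, -0.0]
contact_force: [-0.7, 0.4, -1.6]
width: 0.0212
```

```bash
python3 - <<'E'
from h import *
np.set_printoptions(precision=4,suppress=True,linewidth=220)
snap('scene','s7');snap('top','t7')
st=manip.get_state();print(st['position'],st['ee_rot'])
t=cv2.imread('pics/t7.png')[:,:,2].astype(float);s=cv2.imread('pics/s7.png')[:,:,2].astype(float)
def edges(row,x0,lv): # first rising & last falling crossing, subpixel
    a=np.where(row>lv)[0]; i,j=a[0],a[-1]
    return x0+i-(row[i]-lv)/(row[i]-row[i-1]), x0+j+(row[j]-lv)/(row[j]-row[j+1])
for y in (172,174,176): print('top sleeve',y,edges(t[y,314:333],314,150))
for y in (186,187,188,189): print('top tube',y,edges(t[y,312:326],312,95))
d=np.array([[s[r,min(r+k,511)] for k in range(112,142)] for r in range(140,175)]) # along row, index col-row
print('sleeve');print(d[6:12].mean(0).astype(int));print('tube rows162-169');print(d[24:28].mean(0).astype(int))
print(t[182:192,312:330].astype(int))
E
```

```text
[ 0.39   -0.278   0.0338] [0.0002 0.8159 0.5782 0.    ]
top sleeve 172 (np.float64(319.45), np.float64(329.0))
top sleeve 174 (np.float64(318.7073170731707), np.float64(328.2926829268293))
top sleeve 176 (np.float64(318.0), np.float64(327.5897435897436))Traceback (most recent call last):
  File "<stdin>", line 10, in <module>
  File "<stdin>", line 7, in edges
IndexError: index 0 is out of bounds for axis 0 with size 0
```

```bash
python3 - <<'E'
from h import *
np.set_printoptions(precision=4,suppress=True,linewidth=220)
t=cv2.imread('pics/t7.png')[:,:,2].astype(int);s=cv2.imread('pics/s7.png')[:,:,2].astype(int)
d=np.array([[s[r,r+k] for k in range(114,142)] for r in range(140,175)])
print('idx',np.arange(114,142))
print('sleeve',d[6:12].mean(0).astype(int))
for r in range(162,172,2): print(r,d[r-140])
print(t[182:195,312:330])
E
```

```text
idx [114 115 116 117 118 119 120 121 122 123 124 125 126 127 128 129 130 131 132 133 134 135 136 137 138 139 140 141]
sleeve [ 26  50  69  68  48  44  65  81 100 139 161 179 194 193 194 198 198 197 191 152  83  55  22  13  15  14  17  14]
162 [ 42  29  31  27  29  44  95  99 105 121 142 118  91  94 117 156 173 167  66  30  18  14  16  69  77  81  85  90]
164 [ 39  31  32  35  40  60  72  76  56  47  66 118 142 157 171 178 176 138  57  24  33  70  76  83  87  91  96  99]
166 [ 32  38  35  40  34  38  41  37  45  68  92 122 144 160 171 181 173 124  53  69  73  83  87  92  95  98 103 108]
168 [ 44  41  44  46  48  40  50  32  32  62  96 129 150 161 173 180 119  70  77  83  89  92  95  99 102 105 105 108]
170 [ 28  23  20  15  14  13  14  17  34  70 103 134 149 164 118  71  76  83  90  92  99 100 103 106 109 110 112 113]
[[ 54  60  63  63  64  67  71  78  88  98 102 102 105 109 107 102 112 137]
 [ 33  38  45  50  54  58  61  64  69  74  75  77  86  95  96 100 118 155]
 [ 27  27  30  33  38  45  49  53  59  63  64  69  81  93  96  99 113 149]
 [ 27  27  26  29  38  49  50  48  50  53  55  62  75  89  94  96 104 127]
 [ 27  27  27  37  61  85  94  89  81  64  49  48  59  70  78  86  93 102]
 [ 28  27  30  50  89 126 145 153 145 116  76  45  40  45  54  65  72  81]
 [ 28  27  35  63 107 147 173 188 183 156 110  58  31  31  33  40  46  55]
 [ 28  31  42  74 113 145 169 187 189 164 116  61  29  26  29  28  30  35]
 [ 35  45  66  98 125 143 153 165 169 148  97  48  27  28  27  27  28  27]
 [ 50  71 102 131 148 151 146 145 143 122  74  35  27  28  27  28  27  27]
 [ 74 105 137 157 163 159 152 142 125  95  56  31  26  28  26  26  28  28]
 [109 141 164 172 171 165 157 141 114  77  45  33  28  28  25  26  27  27]
 [147 169 178 178 175 168 155 139 114  85  61  41  30  30  27  27  27  28]]
```

Both views now put the tube within about 1 mm of the bore axis. I'll nudge 0.8 mm and begin the insertion, watching forces.

{"name": "move_arm", "arguments": {"motion": [[[0,0.008,0,0,0],[0,0,0.15,0,0],[0,0,0.12,0,0],[0,0,0.1,0,0],[0,0,0,0,0]]]}}

```text
clock: 18.42
position: [0.4263, -0.2898, 0.0335]
ee_rot: [0.0, 0.816, 0.579, 0.0]
contact_force: [-0.6, 0.1, -1.4]
width: 0.0212
```

{"name": "move_arm", "arguments": {"motion": [[[0,0,0.07,0,0],[0,0,0.07,0,0],[0,0,0,0,0]]]}}

```text
clock: 18.8
position: [0.4391, -0.2943, 0.0337]
ee_rot: [0.0, 0.816, 0.578, 0.0]
contact_force: [0.8, 0.6, -2.0]
width: 0.0211
```

{"name": "move_arm", "arguments": {"motion": [[[0,0,0.08,0,0],[0,0,0.08,0,0],[0,0,0,0,0]]]}}

```text
clock: 19.18
position: [0.4542, -0.2994, 0.0336]
ee_rot: [0.0, 0.816, 0.578, 0.0]
contact_force: [0.3, 2.1, -0.7]
width: 0.0212
```

{"name": "move_arm", "arguments": {"motion": [[[0,0,0.06,0,0],[0,0,0.06,0,0],[0,0,0,0,0]]]}}

```text
clock: 19.55
position: [0.4652, -0.3032, 0.0335]
ee_rot: [0.0, 0.816, 0.578, 0.0]
contact_force: [-0.7, 2.4, -1.3]
width: 0.0211
```

```bash
python3 - <<'E'
from h import *
np.set_printoptions(precision=4,suppress=True,linewidth=220)
snap('scene','s8');st=manip.get_state();print(st['position'],st['contact_force'])
s=cv2.imread('pics/s8.png');
t=snap('top','t8')[:,:,::-1]
cv2.imwrite('pics/c9.png',np.hstack([cv2.resize(s[135:195,260:335],(400,320),interpolation=0),cv2.resize(t[140:200,290:365],(400,320),interpolation=0)]))
E
```

```text
[ 0.4652 -0.3032  0.0336] [-0.3727  2.4037 -1.0706]
```

View pics/c9.png

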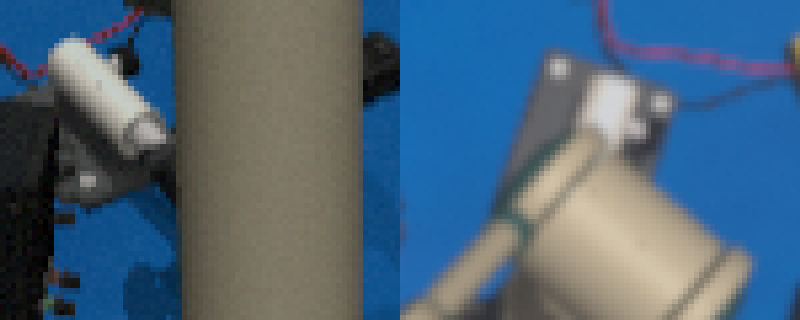

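The tube is inside the bore with only a light side force. I'll advance further and track the ring mark numerically along the tube line.

{"name": "move_arm", "arguments": {"motion": [[[0,0.005,0.06,0,0],[0,0,0.06,0,0],[0,0,0,0,0]]]}}

```text
clock: 20.02
position: [0.4775, -0.3073, 0.0337]
ee_rot: [0.001, 0.816, 0.578, 0.001]
contact_force: [0.3, 2.3, -1.4]
width: 0.0209
```

```bash
cat > ring.py <<'E'
from h import *
np.set_printoptions(precision=4,suppress=True,linewidth=220)
import sys
s=snap('scene',sys.argv[1])[:,:,0].astype(int); st=manip.get_state();print(st['position'],st['contact_force'])
print('rows152-172 cols 280-302');print(s[152:173,280:303])
E
python3 ring.py s9
```

```text
[ 0.4775 -0.3073  0.0338] [-0.4365  2.7516 -1.5019]
rows152-172 cols 280-302
[[196 198 197 196 191 144  37  14  15  17  12  25  65  77  83  92  93 100 104 106 110 113 114]
 [196 194 196 198 196 192 140  44  18  13  14  17  62  76  81  90 100 100 105 106 114 114 118]
 [194 196 195 197 197 197 189 144  41  18  15  19  65  76  81  88  95 101 103 105 111 112 115]
 [180 190 195 200 198 193 195 169 100  81  26  25  66  76  86  88  94  99 103 104 107 114 117]
 [165 179 190 196 197 176 152 137 106  97  34  26  65  74  82  92  96 100 103 106 109 112 114]
 [152 167 181 190 165 124 148 149 103  86  62  42  63  74  83  85  93  97 102 107 109 113 114]
 [130 149 167 154 105 132 178 179 154  91  78  53  61  73  82  89  97  96 103 108 111 112 117]
 [100 127 147 106 107 128 150 144 131  77  65  50  65  72  84  89  96  99 102 106 108 112 118]
 [ 71 103 121  90  93  62  86  76  48  53  48  41  64  72  83  89  97  99 105 103 109 110 114]
 [ 45  77 109  76  29  32  39  51  56  46  43  56  64  73  82  84  93  96 103 109 109 111 117]
 [ 34  46  94  85  25  39  53  47  41  41  35  72  66  71  84  88  94  97
[... 272 characters left out ...]
3  88  94  99 101 106 109 112 115]
 [ 37  35  36  33  33  37  26   7  12  11  11  39  87  74  80  87  93  97 105 107 110 112 113]
 [ 47  43  41  40  37  38  31  19  15  15  17  14  67  74  78  88  93  99 101 108 108 110 116]
 [ 62  49  48  46  45  39  38  32  13  15  15  17  44  70  81  90  96  98 100 105 108 111 114]
 [ 72  44  47  44  44  35  28  26   5  11  12  24  47  72  77  88  91  98 104 107 112 113 115]
 [ 64  51  47  36  28  28  21   5  10   3  13  21  53  69  79  88  94  96  99 107 110 114 116]
 [ 49  43  29  20   4   4   5   9   5   4  14  18  46  68  82  86  87  98 102 107 107 111 116]
 [ 19  13  13  10  11   6   7  11   5   5   5  10  36  70  81  85  91  99 103 105 108 113 115]]
```

{"name": "move_arm", "arguments": {"motion": [[[0,0,0.07,0,0],[0,0,0.06,0,0],[0,0,0,0,0],[0.35,0,0,0,0],[0.5,0,0,0,0]]]}}

```text
clock: 20.7
position: [0.4895, -0.3123, 0.0342]
ee_rot: [0.002, 0.816, 0.578, 0.0]
contact_force: [-0.8, 0.4, -0.2]
width: 0.0422
```

{"name": "move_arm", "arguments": {"motion": [[[0.6,0,0,0,0],[0.7,0,0,-0.3,0],[0.7,0,0,-0.5,0],[0.7,0,0,-0.5,0],[0.7,0,-0.6,-0.1,0]]]}}

```text
clock: 21.32
position: [0.4368, -0.2954, 0.1781]
ee_rot: [0.007, 0.816, 0.579, 0.002]
contact_force: [-0.7, -0.2, 0.1]
width: 0.0597
```

{"name": "move_arm", "arguments": {"motion": [[[0.7,-0.6,0,0,0],[0.7,-0.6,0,0,0],[0.7,-0.6,0,0,0],[0.7,0,0,0,0]]]}}

```text
clock: 21.82
position: [0.3707, -0.4657, 0.1736]
ee_rot: [0.001, 0.817, 0.576, -0.001]
contact_force: [0.2, -0.1, 0.3]
width: 0.0597
```

```bash
python3 ring.py s10; python3 - <<'E'
from h import *
s=cv2.imread('pics/s10.png');t=snap('top','t10')[:,:,::-1]
cv2.imwrite('pics/c10.png',np.hstack([cv2.resize(s[135:195,260:335],(400,320),interpolation=0),cv2.resize(t[145:220,285:379],(400,320),interpolation=0)]))
E
```

```text
[ 0.3713 -0.4629  0.1734] [ 0.5352  0.5597 -1.1173]
rows152-172 cols 280-302
[[199 200 201 198 193 144  42  14  18  15  13  14  15  16  16  16  13  18  12  20  15  18  15]
 [199 197 200 201 200 196 144  40  22  17  16  13  14  14  14  16  14  13  17  18  13  18  13]
 [196 200 201 200 200 200 194 147  43  20  14  19  15  13  19  13  15  20  13  17  16  12  13]
 [182 196 199 202 200 198 199 173 101  77  21  15  16  14  22  13  13  17  18  20  16  19  14]
 [166 183 195 199 200 178 156 122 108  95  43  17  15  14  15  13  13  18  13  14  18  13  13]
 [151 168 182 193 167 130  82  58  69  92  85  20  16  14  13  19  16  14  14  21  14  20  13]
 [131 155 171 158 108  66  76 139 144 138 100  28  19  18  19  13  14  15  18  15  17  15  20]
 [103 129 149 110  69  70 137 179 186 175 139  70  25  15  14  19  13  17  16  16  15  17  19]
 [ 74 102 124  88  48 110 154 171 162 184 173 136  75  29  19  18  14  14  16  16  16  16  18]
 [ 45  77 108  88  53 108 135 158 154 160 185 174 134 131  32  15  14  13  16  17  14  20  20]
 [ 34  45  96  96  91  92 112 139 159 154 159 185 174 161  62  30  13  19
[... 272 characters left out ...]
4 172 102  14  17  14  19  16  14]
 [ 36  36  40  34  32  37  42  41  50  83 116 143 159 157 162 183 159  93  17  14  17  16  14]
 [ 45  44  40  37  37  39  40  37  40  47  82 117 143 163 157 161 181 156  91  18  14  14  18]
 [ 61  49  46  48  42  46  40  39  35  32  43  83 119 144 161 154 162 181 156  90  20  15  15]
 [ 72  42  46  45  39  41  39  29  14  11  11  37  84 120 133 161 157 158 179 156  86  16  19]
 [ 71  50  43  43  32  21  12   3   7   7  16  11  38  83 106 132 163 159 160 179 150  87  18]
 [ 50  43  32  25  14   6  10   9   6  15  10  14  11  37  92 107 128 163 156 158 179 154  86]
 [ 32  14  19  16  11   7   8   7  14   7   5   8  14  17  52  96 109 131 164 154 157 142  83]]
```

View pics/c10.png

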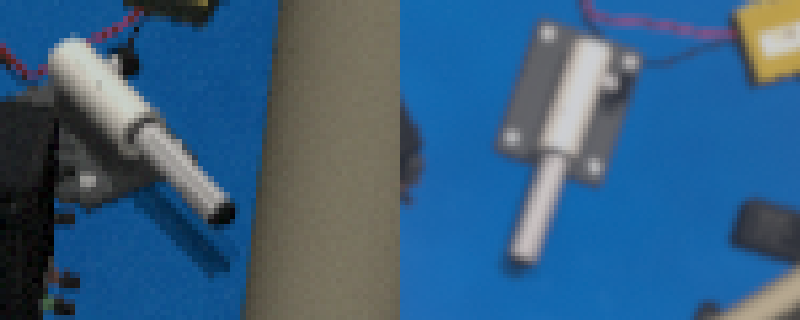

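The released tube stays in the sleeve. The dark ring is at the mouth in both views, near scene (285.5,158). Now the exact offset, taken from ring and plug end against the mouth rim (the viewing limit is reached, so numbers only).

```bash
python3 - <<'E'
from h import *
np.set_printoptions(precision=4,suppress=True,linewidth=220)
a=np.radians(-19.6);u=np.array([np.cos(a),np.sin(a),0]);v=np.array([-u[1],u[0],0]);z=np.array([0,0,1.])
M=np.array([.560,-.341,.052]);th=np.linspace(0,2*np.pi,181)
def circ(n,M,r): return np.array([proj(n,M+r*(np.cos(q)*v+np.sin(q)*z)) for q in th])
for n in('scene','top'):
    c=circ(n,M,.0205);print(n,'rim cols',c[:,0].min(),c[:,0].max(),'rows',c[:,1].min(),c[:,1].max(),'centre',proj(n,M))
    cam,_=ray(n,(256,192));w=cam-M;w-=w@u*u;w/=np.linalg.norm(w)
    for x in(-10,0,10): print(' surf at',x,proj(n,M+x/1000*u+.012*w))
    print(' plug end ideal',proj(n,M-.1*u),'per mm',(np.array(proj(n,M-.1*u))-proj(n,M-.101*u)))
s=cv2.imread('pics/s10.png')[:,:,2].astype(int);t=cv2.imread('pics/t10.png')[:,:,2].astype(int)
print('scene plug');print(s[166:180,292:306])
print('top ring');print(t[174:186,314:330]);print('top plug');print(t[200:212,306:320])
E
```

```text
scene rim cols 281.83413981214784 290.89704503609426 rows 154.45681779454668 163.40373882004857 centre (np.float64(286.38454209788813), np.float64(158.9572670928141))
 surf at -10 (np.float64(286.46949572830573), np.float64(159.04482813189705))
 surf at 0 (np.float64(285.0165941873829), np.float64(157.54748758747647))
 surf at 10 (np.float64(283.57421952343475), np.float64(156.06131871036428))
 plug end ideal (np.float64(301.36427295992047), np.float64(174.41403137050492)) per mm [-0.1554 -0.1605]
top rim cols 316.943387450368 327.75781087239005 rows 178.0613899851841 182.666192508407 centre (np.float64(322.33257209530154), np.float64(180.37825647741124))
 surf at -10 (np.float64(321.705535783301), np.float64(182.11388874755573))
 surf at 0 (np.float64(322.62033102814894), np.float64(179.5818084999984))
 surf at 10 (np.float64(323.5332183733991), np.float64(177.0554324172635))
 plug end ideal (np.float64(313.1681545758617), np.float64(205.7652083841461)) per mm [ 0.0926 -0.2568]
scene plug
[[159 157 162 183 159  93  17  14  17  16  14  14  19  14]
 [143 163 157 161 181 156  91  18  1
[... 1563 characters left out ...]
2  23  24  40  81 132 173 194 198 188 166 126  69]
 [ 19  22  21  30  53 100 148 182 198 196 182 153 107  55]
 [ 21  23  24  34  67 117 162 188 198 192 174 139  86  39]
 [ 21  23  26  38  73 124 165 187 193 186 164 124  69  29]
 [ 22  23  26  35  64 104 140 163 174 171 148 105  54  25]
 [ 21  24  26  30  42  66  91 114 130 136 120  79  38  24]
 [ 21  22  26  29  33  37  50  62  76  86  79  51  26  21]
 [ 20  22  25  29  29  31  34  37  40  45  43  28  22  18]
 [ 22  22  24  26  27  28  30  30  28  26  24  22  22  20]
 [ 23  21  22  24  26  28  28  26  25  22  21  18  21  21]
 [ 21  21  21  24  23  25  27  23  21  22  21  19  23  23]
 [ 20  22  22  23  20  22  23  20  22  21  24  24  25  25]]
```

```bash
python3 - <<'E'
from h import *
np.set_printoptions(linewidth=220)
s=cv2.imread('pics/s10.png').astype(int);t=cv2.imread('pics/t10.png').astype(int)
print('scene B');print(s[168:182,294:308,0]);print('top B');print(t[202:213,306:320,0])
E
```

```text
scene B
[[155 149 155 174 162 143 144 143 144 144 143 141 143 141]
 [130 154 151 152 172 162 143 143 144 140 142 142 142 143]
 [100 127 157 151 153 173 159 144 143 142 141 140 142 140]
 [ 90 105 124 155 147 152 172 160 142 144 142 143 141 143]
 [ 92  96 104 126 159 148 151 136 103 107 142 143 139 127]
 [116  89  93 105 126 158 112  69  33  46 122 143 142 117]
 [127 116  89  89 106 117  68  24  15  11 109 142 143 110]
 [101 124 114  94  91  56  19  10  15   7 128 144 143 100]
 [ 75 102 123 114  97  22  17   4   9  82 141 141 143  83]
 [ 75  75 101 124 117  90  70  82 108 127 140 140 141  75]
 [ 76  74  73 100 123 120 114 117 141 142 142 140 142  63]
 [ 86  77  75  72 100 122 125 124 130 140 139 140 141  56]
 [ 92  85  73  76  77  99 123 126 125 128 141 139 130  55]
 [ 96  92  81  77  79  75  99 123 125 123 132 142 120  57]]
top B
[[175 174 169 151 129 134 160 182 190 184 171 154 150 160]
 [175 173 162 142 125 136 162 181 186 179 164 152 153 162]
 [175 172 157 131 116 118 139 159 168 167 155 149 157 166]
 [175 170 152 126 107  93  99 115 130 138 141 148 160 169]
 [173 164 145 125 109  90  78  82  93 109 130 150 163 170]
 [173 165 146 126 115 103  93  95 104 117 139 156 167 170]
 [175 170 155 135 123 115 111 121 135 143 153 163 170 171]
 [175 173 166 154 142 131 129 141 156 158 162 167 171 173]
 [176 175 173 169 162 154 154 159 167 167 169 171 174 174]
 [176 176 175 174 172 170 170 171 173 172 173 175 175 175]
 [175 176 175 175 175 174 174 174 173 174 174 174 175 175]]
```

Three independent estimates (ring in the scene view, ring in the top view, arm bookkeeping) put the mark 3–4 mm short of the mouth. The plug end, less certain, gives 0–3 mm. I'll regrip at the same place and push 3.3 mm more.

{"name": "move_arm", "arguments": {"motion": [[[0.7,0.6,0,0,0],[0.7,0.6,0,0,0],[0.7,0.6,0,0,0],[0.7,0,0.6,0,0],[0.7,0,0,0,0]]]}}

```text
clock: 22.55
position: [0.4922, -0.3097, 0.1735]
ee_rot: [0.001, 0.815, 0.58, 0.001]
contact_force: [-0.3, 0.2, 0.2]
width: 0.0594
```

{"name": "move_arm", "arguments": {"motion": [[[0.7,-0.033,-0.016,0.4,0],[0.7,0,0,0.5,0],[0.7,0,0,0.3,0],[0.7,0,0,0.15,0],[0.7,0,0,0,0]]]}}

```text
clock: 23.18
position: [0.4855, -0.3129, 0.0383]
ee_rot: [-0.001, 0.816, 0.578, -0.0]
contact_force: [0.0, 0.0, -0.6]
width: 0.0598
```

{"name": "move_arm", "arguments": {"motion": [[[0.7,0.017,0,0.042,0],[0.7,0,0,0,0],[0,0,0,0,0],[0,0,0,0,0],[0,0,0,0,0]]], "grip_force": 60}}

```text
clock: 23.8
position: [0.4866, -0.3123, 0.0347]
ee_rot: [0.0, 0.816, 0.578, 0.0]
contact_force: [-0.3, -0.2, 0.1]
width: 0.0223
```

{"name": "move_arm", "arguments": {"motion": [[[0,0,0,0,0],[0,0,0,0,0]]]}}

```text
clock: 24.05
position: [0.4866, -0.3122, 0.0345]
ee_rot: [0.0, 0.816, 0.578, 0.0]
contact_force: [0.0, -0.0, 0.3]
width: 0.022
```

{"name": "move_arm", "arguments": {"motion": [[[0,0,0.017,0,0],[0,0,0.016,0,0],[0,0,0,0,0],[0,0,0,0,0]]]}}

```text
clock: 24.55
position: [0.4888, -0.3126, 0.0341]
ee_rot: [-0.001, 0.816, 0.578, -0.0]
contact_force: [-4.7, 2.0, 0.9]
width: 0.0221
```

{"name": "move_arm", "arguments": {"motion": [[[0,0,0.012,0,0],[0,0,0,0,0],[0,0,0,0,0]]]}}

```text
clock: 24.92
position: [0.4907, -0.3134, 0.0344]
ee_rot: [-0.0, 0.816, 0.578, 0.0]
contact_force: [-3.7, 1.8, 0.3]
width: 0.0217
```

{"name": "move_arm", "arguments": {"motion": [[[0.35,0,0,0,0],[0.5,0,0,0,0],[0.7,0,0,0,0],[0.7,0,0,-0.3,0],[0.7,0,0,-0.5,0]]]}}

```text
clock: 25.55
position: [0.4899, -0.3129, 0.1136]
ee_rot: [-0.002, 0.816, 0.578, -0.0]
contact_force: [0.5, -0.7, -0.5]
width: 0.0598
```

{"name": "move_arm", "arguments": {"motion": [[[0.7,0,0,-0.5,0],[0.7,-0.3,-0.5,0,0],[0.7,-0.6,0,0,0],[0.7,-0.6,0,0,0],[0.7,-0.4,0,0,0]]]}}

```text
clock: 26.18
position: [0.3797, -0.4791, 0.1648]
ee_rot: [0.001, 0.816, 0.578, -0.0]
contact_force: [0.7, 0.2, 0.4]
width: 0.0598
```

```bash
python3 ring.py s11 | head -17; python3 - <<'E'
from h import *
np.set_printoptions(linewidth=220)
t=snap('top','t11')[:,:,::-1].astype(int);s=cv2.imread('pics/s11.png').astype(int)
print(t[174:186,314:330,2]);print('plug');print(s[170:180,296:306,0])
a=cv2.imread('pics/top0.png').astype(int)
for n,(x,y,w,h) in dict(tin=(220,215,22,20),tape=(257,210,24,24),brick=(360,188,28,22)).items(): print(n,np.abs(a-t)[y:y+h,x:x+w].mean())
E
```

```text
[ 0.3782 -0.4843  0.1646] [ 0.1948 -4.2388  1.0945]
rows152-172 cols 280-302
[[199 197 197 199 191 144  42  15  17  15  19  13  15  14  13  14  13  16  14  13  15  18  12]
 [199 199 198 200 201 191 145  43  16  18  14  13  18  13  16  19  14  13  13  16  18  16  19]
 [191 197 197 202 201 198 195 145  41  17  13  13  13  13  15  13  14  20  19  13  17  17  22]
 [184 197 200 198 197 198 195 174 102  76  22  13  13  16  19  14  19  17  17  13  16  14  13]
 [166 185 194 201 198 180 146 118 104  98  44  17  14  15  13  13  13  19  16  13  13  15  15]
 [149 168 182 191 170 121  59 108 103  90  83  19  18  13  16  14  18  18  25  13  13  17  17]
 [129 151 166 157  97  78 142 169 155 108  97  27  14  14  15  18  13  13  13  19  19  15  20]
 [104 132 150 104  67 132 174 182 182 155 106  59  20  15  17  19  18  13  13  15  13  13  15]
 [ 73 100 121  59  96 145 160 176 186 182 154  93  70  28  20  14  16  13  14  18  14  17  15]
 [ 50  75 109  50  92 122 147 166 174 185 181 153 131 139  33  15  17  19  14  15  18  16  23]
 [ 32  41  96  82  88  95 122 143 165 181 184 182 166 167  54  27  14  14
[... 1013 characters left out ...]
9  74 117 156 182 196 196 181 148 109  93  93  96 115 152]
 [ 28  44  83 129 164 185 198 193 170 133  96  88  93  95 110 146]
 [ 26  53  99 144 174 191 198 187 158 115  83  84  90  94 101 123]]
plug
[[157 172 171 165 144 138 142 142 141 143]
 [149 166 174 172 161 130 135 142 140 143]
 [137 156 166 139 124  90  92 144 140 142]
 [114 138 141  70  42  21  27 141 142 141]
 [ 93 115  90  26  13  13  12 141 144 142]
 [112  94  35  19   3  10  60 142 139 139]
 [125 107  38   6  12  55 116 142 142 142]
 [122 123 102  96 107 118 142 139 140 140]
 [ 99 124 123 123 131 140 138 138 141 138]
 [ 73 101 124 124 122 132 141 141 137 140]]
tin 26.814393939393938
tape 29.894675925925927
brick 9.187229437229437
```

The mark is now partly hidden in the flare. Top and scene views together put it about 1.5 mm too deep (estimates range from 0.6 to 2.8 mm), so I'll regrip and draw back 1.5 mm.

{"name": "move_arm", "arguments": {"motion": [[[0.7,0.5,0,0,0],[0.7,0.6,0,0,0],[0.7,0.6,0,0,0],[0.7,0.2,0.5,0,0],[0.7,0,0,0,0]]]}}

```text
clock: 26.9
position: [0.4942, -0.3121, 0.1646]
ee_rot: [0.001, 0.815, 0.58, 0.001]
contact_force: [-0.9, 0.5, -0.7]
width: 0.06
```

```bash
python3 - <<'E'
from h import *
def org(f):
    im=cv2.imread(f);h=cv2.cvtColor(im,40);m=cv2.inRange(h,(5,150,90),(18,255,255));n,_,st,c=cv2.connectedComponentsWithStats(m)
    return [(c[i].round(1).tolist(),int(st[i,4])) for i in range(1,n) if st[i,4]>40]
for f in('s0' ,'s11','t0','t11'): print(f,org('pics/'+{'s0':'scene0','t0':'top0'}.get(f,f)+'.png'))
def blk(f):
    im=cv2.imread(f)[180:215,355:395].astype(int);m=im[:,:,0]<75;y,x=np.where(m);return x.mean()+355,y.mean()+180,m.sum()
print(blk('pics/top0.png'),blk('pics/t10.png'))
s=manip.get_state();p=s['position'];d=np.array([.4907,-.3134])-p[:2];print(p,s['contact_force'],'tool x,y to go',d@[.333,.943],d@[.943,-.333])
E
```

```text
s0 [([286.3, 214.6], 115), ([265.2, 238.8], 139)]
s11 [([286.2, 214.6], 114), ([265.1, 238.8], 140)]
t0 [([443.1, 191.4], 86), ([267.6, 221.4], 54), ([231.0, 224.1], 99)]
t11 [([443.0, 191.4], 88), ([230.1, 223.0], 71)]
(np.float64(373.42105263157896), np.float64(200.0), np.int64(114)) (np.float64(375.1010638297872), np.float64(200.34574468085106), np.int64(188))
[ 0.49418866 -0.31207255  0.16463039] [-0.87218498  0.52315525 -0.7177717 ] tool x,y to go -0.0024135114086729463 -0.0028477632390088423
```

Tin and tape are unmoved in the scene view. Regripping.

{"name": "move_arm", "arguments": {"motion": [[[0.7,-0.02,-0.01,0.4,0],[0.7,0,0,0.5,0],[0.7,0,0,0.25,0],[0.7,0,0,0.13,0],[0.7,0,0,0,0]]]}}

```text
clock: 27.52
position: [0.4886, -0.315, 0.0361]
ee_rot: [-0.001, 0.816, 0.578, -0.0]
contact_force: [-0.0, -0.6, -0.2]
width: 0.06
```

{"name": "move_arm", "arguments": {"motion": [[[0.7,0.02,0,0.018,0],[0.7,0,0,0,0],[0,0,0,0,0],[0,0,0,0,0],[0,0,0,0,0]]]}}

```text
clock: 28.15
position: [0.4899, -0.3133, 0.0348]
ee_rot: [0.0, 0.816, 0.578, 0.0]
contact_force: [-0.1, 1.2, -0.4]
width: 0.0221
```

{"name": "move_arm", "arguments": {"motion": [[[0,0,0,0,0],[0,0,0,0,0]]]}}

```text
clock: 28.4
position: [0.4899, -0.3133, 0.0347]
ee_rot: [0.0, 0.816, 0.578, 0.0]
contact_force: [0.3, -0.4, 0.4]
width: 0.022
```

{"name": "move_arm", "arguments": {"motion": [[[0,0,-0.02,0,0],[0,0,0,0,0],[0,0,0,0,0]]]}}

```text
clock: 28.78
position: [0.4889, -0.3132, 0.035]
ee_rot: [0.001, 0.816, 0.578, 0.0]
contact_force: [4.7, -1.0, 0.9]
width: 0.022
```

{"name": "move_arm", "arguments": {"motion": [[[0,0,-0.008,0,0],[0,0,0,0,0],[0,0,0,0,0]]]}}

```text
clock: 29.15
position: [0.4872, -0.3125, 0.0347]
ee_rot: [0.0, 0.816, 0.578, 0.0]
contact_force: [3.7, -2.0, 0.1]
width: 0.0226
```

{"name": "move_arm", "arguments": {"motion": [[[0.35,0,0,0,0],[0.5,0,0,0,0],[0.7,0,0,0,0],[0.7,0,0,-0.3,0],[0.7,0,0,-0.5,0]]]}}

```text
clock: 29.78
position: [0.4853, -0.311, 0.1134]
ee_rot: [-0.003, 0.816, 0.578, -0.001]
contact_force: [0.7, -1.0, -0.5]
width: 0.0598
```

{"name": "move_arm", "arguments": {"motion": [[[0.7,0,0,-0.5,0],[0.7,-0.3,-0.5,0,0],[0.7,-0.6,0,0,0],[0.7,-0.6,0,0,0],[0.7,-0.4,0,0,0]]]}}

```text
clock: 30.4
position: [0.3754, -0.477, 0.1646]
ee_rot: [-0.0, 0.816, 0.578, -0.0]
contact_force: [1.2, -0.1, -0.4]
width: 0.0595
```

```bash
python3 ring.py s12 | head -14; python3 - <<'E'
from h import *
np.set_printoptions(linewidth=220)
t=snap('top','t12')[:,:,::-1].astype(int)
print(t[176:185,314:330,2])
a,b=cv2.imread('pics/scene0.png'),cv2.imread('pics/s12.png')
st=manip.get_state();print(st['position'],st['contact_force'])
E
```

```text
[ 0.3739 -0.4822  0.1643] [ 0.2111 -4.9282  0.5504]
rows152-172 cols 280-302
[[199 199 201 201 193 144  45  14  18  16  18  14  14  17  13  16  19  19  14  15  13  16  13]
 [199 200 200 199 199 196 147  44  14  14  16  14  13  13  14  14  19  14  13  13  16  17  19]
 [195 199 201 198 199 199 193 145  41  17  15  20  20  21  16  14  13  14  13  12  12  17  15]
 [183 196 198 197 199 196 196 173 101  77  19  16  14  13  13  20  14  19  14  13  18  14  19]
 [169 182 195 198 197 180 153 126 105  99  46  14  17  14  13  16  14  12  20  16  14  14  15]
 [151 165 185 192 169 121  79  73  80  87  83  21  14  16  19  22  15  14  13  13  21  19  20]
 [130 152 171 161 103  46  80 142 145 109  97  28  20  14  16  18  13  13  21  17  17  19  19]
 [105 131 150 113  47  88 140 180 181 157 105  61  26  21  17  24  14  18  19  14  14  19  20]
 [ 76 103 123  76  47 126 161 177 184 181 155  97  71  25  13  19  14  17  17  14  14  16  14]
 [ 42  79 109  62  60 121 148 164 178 184 182 152 133 140  34  16  16  13  14  20  14  19  22]
 [ 34  49  96  87  71  93 126 142 166 180 185 179 167 164  53  27  15  20  17  17  18  16  21]
 [ 33  33  64  92  90  83  97 120 153 167 179 183 178 163  89  56  26  14  21  19  17  20  14]
[[100  97  93 108 147 181 198 204 204 204 204 203 194 169 131 100]
 [ 99  96  95 118 156 185 199 203 204 204 203 201 188 158 117  97]
 [ 98  93  95 118 146 170 185 193 198 201 201 197 181 147 108  96]
 [ 95  88  88 102 119 136 150 160 175 188 193 190 169 133 101  97]
 [ 89  80  77  87 110 133 144 143 143 153 163 170 153 118  98  98]
 [ 77  69  71  89 125 154 169 170 153 130 124 134 127 105 100 108]
 [ 60  61  72 104 143 171 188 192 176 141 108 103 103  99 109 134]
 [ 40  50  75 117 156 183 197 196 179 145 105  93  93  96 114 152]
 [ 27  43  82 128 163 185 198 193 170 133  95  89  93  96 110 147]]
[ 0.37495598 -0.47901332  0.16415004] [0.07016567 0.95943264 0.38219161]
```

Tracking the mark's visible width through the three positions puts its centre about 0.7 mm outside the mouth plane, within my measuring accuracy. One last check on the brick, then I'll hand in.

```bash
python3 - <<'E'
from h import *
a=cv2.imread('pics/top0.png')[186:212,358:390];t=cv2.imread('pics/t12.png')
r=cv2.matchTemplate(t[176:222,348:400],a,cv2.TM_CCOEFF_NORMED);print('brick',cv2.minMaxLoc(r)[1],np.array(cv2.minMaxLoc(r)[3])-10)
a=cv2.imread('pics/t10.png')[186:212,358:390];r=cv2.matchTemplate(t[176:222,348:400],a,cv2.TM_CCOEFF_NORMED);print(cv2.minMaxLoc(r))
print(manip.get_state()['clock'],manip.sign_off())
E
```

```text
brick 0.7627981901168823 [-1 -1]
(-0.2186230570077896, 0.8602076768875122, (19, 0), (11, 11))
the job is handed in; nothing more can be done
30.5 None
```

I drew the tube from the holster, laid it in the V-rest, let go and regripped it near the plugged end. I then slid its open end into the clamp sleeve and released it there. The job was handed in at 30.5 s of the 72 s allowed.

- **Depth:** The first push stopped about 2 mm short, the second went about 2 mm too deep, and I drew the tube back. My last check puts the ring mark about 0.7 mm outside the mouth plane, good to 1–2 mm. The two cameras disagreed by up to about 3 mm on where the mouth lies, so I judged depth by how much of the ring showed in each view.
- **Forces and release:** The wrist force readings after each move stayed under 6 N. At hand-in the gripper was clear of everything and the force was about zero. Two readings of 4–5 N just after the arm retreated gave way to about 1 N or less at the next reading.
- **Tin and tape:** Both were unmoved to 0.1 px in the scene image when I last measured them, after the second push and before the final regrip.
- **Brick:** The overhead picture matched it at within 1 px of its start (4 mm), but weakly (0.76). A match against a later picture was no firmer (0.86). The arm was near or over it in those pictures, so I take it as undisturbed rather than proven; the gripper was only ever near it at about 0.16 m height.

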